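# Transfer a panel carrier over the rail ends and close up the drying row

### The arm

A 7-joint arm with a two-finger parallel gripper is mounted at the origin on the work surface. World frame = base frame: x ahead of the robot, y to its left, z up, the work surface at z = 0. Lengths are in m, angles in rad, forces in N, time in s.
With the tool pointing down it reaches from about 0.425 to 1.025 m from the base axis. Payload 3.6 kg.
Tool frame: the origin (TCP) lies at the very end of the fingers, on their centre line; the grasp point (between the pads) lies 19 mm behind it; z points along the fingers, y is the direction in which the jaws open and shut (so a half turn about z gives the same grasp; the last joint's range is limited). The gripper opens to 85 mm and grips with 20 to 120 N. Pads are 22 mm wide; open, the fingers measure 114 mm over their backs; the gripper's body (76 mm by 85 mm) begins 54 mm behind the grasp point. The pads swing forward as they close: fully open they stand 13 mm farther back than shut.
Start: joints at [1.069, 0.591, 0.048, 1.609, -0.033, 0.943, -0.034], TCP at [0.288, -0.666, 0.231] pointing down, gripper open.
Joint ranges: [-2.69, 2.69], [-0.47, 2.24], [-1.27, 1.36], [0.19, 2.51], [-1.53, 4.68], [0.08, 2.07], [-3.09, 3.09]. Speed limits (rad/s): [2.57, 2.57, 3.14, 3.14, 3.14, 3.14, 3.14].

### API

Orientations are given as a unit quaternion [w, x, y, z].
In Python, from bench import telemetry, cams, r gives the robot as it stands.
- The arm moves only by the tool play_rows, never from a script. Its argument "targets" is one flat list of numbers, 7 for each row, row after row: the shift along the tool's x, y, z in m, then the turn, a rotation vector about the tool's x, y, z in degrees, then the closure, from -1 (fully open) to 1 (shut). In form: [x, y, z, rx, ry, rz, grip, x, y, z, rx, ry, rz, grip, ...]. A call has 1 to 20 rows; each row shifts and turns the pose as measured when the row begins, along the tool's axes as they then stand; what a row does not reach is not made up. A row lasts 1/8 s, in which the tool goes at most 62.5 mm and 10.7 degrees, less where a joint would pass 70% of its speed; a pose out of reach is approached as far as the arm can. A call with a gripper value outside its range is refused whole. The fingers move at their own pace and stop on an object; the grip force is fixed at half the most. Time passes only in rows, so rows that do not move let the fingers close. It gives the time, the measured TCP pose, the force and the opening at its end, in the units of the state.
- telemetry.observe(): the state, without advancing time (a new reading comes with each control period).
- cams.read_camera(name): name is "scene" or "side" or "wrist"; returns the picture (480x640x3 uint8, blue, green, red); there is no depth.
- cams.camera_model(name): a dict with "fx", "fy", "cx", "cy" (pixels), "R" (3x3) and "t" (3): a world point X has camera coordinates R X + t; the wrist camera has in their place "T_tool_cam" (4x4, takes a point from camera to tool coordinates, whose origin is the TCP and whose axes are the flange's). Camera axes: x right, y down, z forward; pixel columns grow to the right and rows downward; lengths in m; the calibration is good to about 2 mm. A picture is of the moment at which its call begins: read the wrist's pose just before it. camera_model takes no time and is no camera call.
- r.finish_job(): hands the job in, once; it reports no verdict.
The state is a dict: "time": time; "joint_pos": joint angles; "joint_vel": joint speeds; "joint_torque": joint torques, N m; "tcp_pos": TCP position; "tcp_rot": TCP orientation; "wrist_force": force on the tool from outside, world axes, zero at the start; "ft_torque": the same for the moment, N m; "grip_width": opening from 0.0 (shut) to 1.0 (fully open).
Only numpy, scipy, OpenCV 4.12 (cv2) and the standard library are available. Lean on these libraries where they do the work, as an engineer would, in place of code of your own. Each camera call takes 0.05 s, during which the arm holds its last target.

### The job

Take the panel carrier that hangs nearest the free end of the right-hand drying rail by its wooden grip, run it along, lift it just enough over the upturned rail ends and thread it onto the left-hand rail. Then slide it along so that it closes up the two carriers there into one row, each touching the next, pressed gently but definitely against the rubber nose of the end stop, and let go with it hanging on the rail. Do not force the carrier against the rails or ram the stop, and leave the carrier waiting behind it, the lacquer tin and the sanding block where they are.

Things in the scene. Friction and masses are not known exactly. Their poses are not given: they have to be found in the camera images.
- stand_in: Right-hand drying stand, fixed. Steel flat bar 8 mm thick, 20 mm tall, level, running from its free end along this frame's -y for 330 mm to a 30 mm post on a foot plate. Origin: on the bench below the very end of the rail; z up. Rail top 250 mm, underside 230 mm up. The last 6 mm of bar is turned up as an end stop, 12 mm above the rail top.
- stand_out: Left-hand drying stand, fixed, same make: origin on the bench below its rail's free end, rail along this frame's +y for 380 mm to its post; same heights, bar and 12 mm upturned end. The free ends face each other across a gap of 60 to 80 mm; the rails may be 15 mm out of line sideways and 0.08 rad out of parallel. More than 40 N of a carrier on a rail is forcing it.
- end_stop: Clamp block, 30 x 30 x 52 mm, fixed on the left-hand rail near its post. Origin: block centre, 345 mm from the rail's free end, 4 mm above the rail top; axes as stand_out. From its -y face a set screw reaches back along -y with a rubber nose on its end (18 mm across, 10 mm thick, axis 16 mm above the rail top) that meets the carrier's grip.
- screw_root (a point): Where the set screw leaves the block's -y face. How far the screw is set out is NOT measured: the nose's face stands anywhere from 20 to 70 mm from this point towards -y, and must be found by feel. The nose gives about 0.15 mm per newton, 6 mm at most. A press of 2 to 12 N is right; above 14 N is ramming. Friction keeps a pressed row there.
- carrier: The carrier to move, the one on the right-hand rail nearest its free end: a 40 mm length (y) of rectangular aluminium tube round the rail, outside 24 mm wide, 55 mm tall, opening 16 mm wide, 45 mm tall. Clip and inlaid panel below, 120 mm wide (x), 5 mm thick, down to 205 mm under the origin. Origin: underside of the tube's roof, mid-length, where it bears on the rail; y along rail, z up.
- grip (a point): Centre of the carrier's wooden grip, 25 mm above the carrier's origin. The grip is 10 mm thick (x), 40 mm long (y), flush with the tube's ends, 40 mm tall: its top 20 mm above this point, the tube's roof 20 mm below. Carrier 0.13 to 0.25 kg. It leaves the rail only over the end: raised 12 to 25 mm it clears the upturned end; higher, its floor catches under the rail.
- row_near: Carrier of the same make on the left-hand rail, the first met from the free end, 120 to 135 mm from that end at the start; same origin and axes. Carriers touching one another have their origins 40 mm apart.
- row_far: Carrier of the same make on the left-hand rail, between row_near and the end stop, not yet touching the stop; same origin and axes. Each carrier drags on the rail with about 0.5 to 2.5 N when slid; at the stop the force climbs at once.
- waiting: Carrier of the same make hanging on the right-hand rail behind the one to move, near the post. To be left alone.
- lacquer_tin: Lacquer tin, 84 mm across, 105 mm tall, on the bench beyond the right-hand rail; origin at the centre of its underside. To be left alone.
- sanding_block: Cork sanding block, 65 x 105 x 28 mm, lying on the bench below the gap between the rails; origin at the centre of its underside. To be left alone.

How it is judged:
On the way, in this order (a step that is already met when the one before it is completed fails the run):
1. the carrier is threaded on the left-hand rail, past its upturned end (y of carrier in the frame of stand_out above 0.027 m and x of carrier in the frame of stand_out between -0.01 and 0.01 m and z of carrier in the frame of stand_out between 0.245 and 0.278 m), for 0.1 s.
2. the closed-up row is pressed against the end stop with more than 1.5 N (contact force between row_far and end_stop above 1.5 N and horizontal distance between carrier and row_near below 0.043 m and horizontal distance between row_near and row_far below 0.043 m), for 0.1 s.
At the end, for the whole second after the job is handed in: The carrier hangs still and released on the left-hand rail (roof on the rail within 4 mm, upright within 0.12 rad), touching row_near, row_near touching row_far (gaps under 3 mm), and row_far still bears on the rubber nose of the end stop with more than 0.2 N (horizontal distance between carrier and row_near below 0.043 m and horizontal distance between row_near and row_far below 0.043 m and y of row_far in the frame of stand_out above 0.235 m and y of carrier in the frame of stand_out above 0.15 m and x of carrier in the frame of stand_out between -0.008 and 0.008 m and z of carrier in the frame of stand_out between 0.246 and 0.254 m and angle between carrier's own z axis and vertical below 0.12 rad and linear speed of each of carrier, row_far below 0.02 m/s and contact force between row_far and end_stop above 0.2 N).
It fails at once if the row rammed: more than 14 N on the end stop (contact force between row_far and end_stop above 14 N).
It fails at once if the carrier forced against a rail with more than 40 N (contact force between carrier and stand_in above 40 N or contact force between carrier and stand_out above 40 N).
It fails at once if the carrier dropped (height (world z) of carrier below 0.2 m).
It fails at once if the waiting carrier, the tin or the sanding block shifted by more than 15 mm (distance of any of waiting, lacquer_tin, sanding_block from where it was at the start of the episode above 0.015 m).
It also fails if it takes over 64 s, if anything falls off the work surface, if the arm or the gripper's body presses on something with over 40 N, if the wrist force passes 120 N, or if a joint passes its speed limit or range.

## Working session

There is one attempt and no reset: what is moved stays moved. The work goes in short steps, Python scripts to look and compute and a tool call to move; the robot and the scene stay as the last step left them, time stands still between calls to the robot, and variables do not carry over. Pictures are saved under pics/ and viewed, and the job is handed in when it is done.

Besides the shell and the picture viewer there is one more tool, called in YAML: its name, and indented under it one key for each argument. play_rows: Moves the arm, as the interface text tells. Its arguments: {"type":"object","properties":{"targets":{"type":"array"}},"required":["targets"]}

```bash
ls; mkdir -p pics; python3 - <<'E'
from bench import telemetry, cams, r
import cv2, numpy as np
np.set_printoptions(precision=4,suppress=True)
s=telemetry.observe()
for k,v in s.items(): print(k,v)
for n in ["scene","side","wrist"]:
    m=cams.camera_model(n); print(n,{k:np.array(v) for k,v in m.items()})
    cv2.imwrite(f"pics/{n}0.png",cams.read_camera(n))
E
```

```text
pics
time 0.0
joint_pos [ 1.0695  0.5921  0.0483  1.6098 -0.0333  0.9427 -0.0337]
joint_vel [ 0.0003  0.0004  0.0003  0.0008  0.0005 -0.0008 -0.0002]
joint_torque [  0.0002 -54.8698   1.5464 -19.8122   0.0093   0.0087   0.    ]
tcp_pos [ 0.2872 -0.6648  0.2301]
tcp_rot [-0.0011  0.9793  0.2025 -0.0003]
wrist_force [ 1.2459 -0.3141 -0.521 ]
ft_torque [-0.0696 -0.0238  0.0192]
grip_width 0.995864283692512
scene {'fx': array(520.7963), 'fy': array(520.7963), 'cx': array(314.5511), 'cy': array(234.4582), 'R': array([[ 0.3753,  0.9269,  0.0038],
       [ 0.6553, -0.2625, -0.7083],
       [-0.6555,  0.2683, -0.7059]]), 't': array([-0.2721, -0.2914,  1.5951])}
side {'fx': array(524.6757), 'fy': array(524.6757), 'cx': array(316.2118), 'cy': array(231.9435), 'R': array([[-0.9864, -0.1641, -0.0086],
       [-0.0911,  0.5897, -0.8025],
       [ 0.1367, -0.7908, -0.5967]]), 't': array([0.6105, 0.1763, 1.2481])}
wrist {'fx': array(415.5251), 'fy': array(415.5251), 'cx': array(315.9279), 'cy': array(237.0065), 'T_tool_cam': array([[ 0.0011, -0.9557, -0.2944,  0.0764],
       [ 1.    ,  0.0008,  0.001 , -0.0002],
       [-0.0007, -0.2944,  0.9557, -0.1417],
       [ 0.    ,  0.    ,  0.    ,  1.    ]])}
```

View pics/scene0.png

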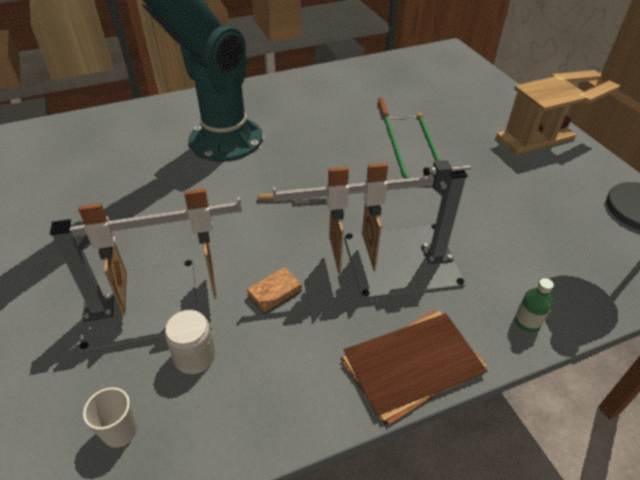

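View pics/side0.png

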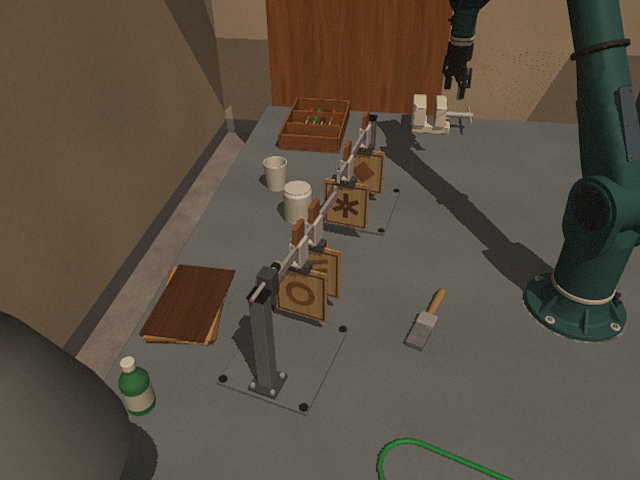

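View pics/wrist0.png

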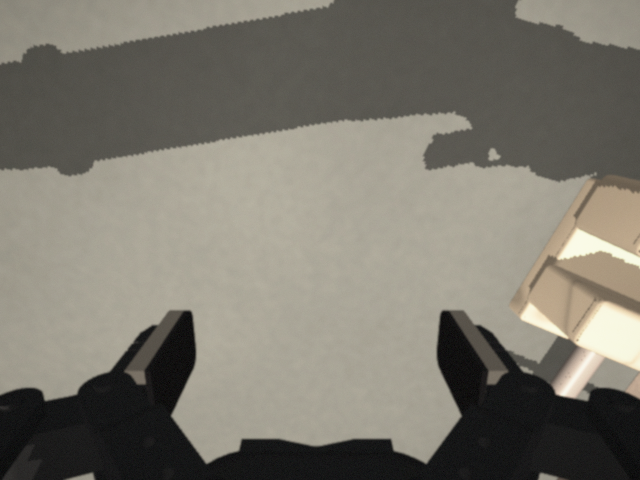

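The scene view shows the right-hand rail's free end near (240,204) and the left-hand rail's near (274,192). The grips are at (197,199) for the carrier to move, (93,215) for the waiting one, and (338,176) and (376,173) for the row. The end stop is at (443,172). I'll zoom in to pick points more precisely.

```bash
python3 - <<'E'
import cv2
a=cv2.imread("pics/scene0.png"); b=cv2.imread("pics/side0.png")
cv2.imwrite("pics/s_l.png",cv2.resize(a[180:260,40:280],None,fx=3.3,fy=3.3,interpolation=cv2.INTER_CUBIC))
cv2.imwrite("pics/s_r.png",cv2.resize(a[150:230,250:480],None,fx=3.4,fy=3.4,interpolation=cv2.INTER_CUBIC))
cv2.imwrite("pics/d_z.png",cv2.resize(b[105:225,300:420],None,fx=5,fy=5,interpolation=cv2.INTER_CUBIC))
cv2.imwrite("pics/d_z2.png",cv2.resize(b[180:320,235:355],None,fx=4.2,fy=4.2,interpolation=cv2.INTER_CUBIC))
E
```

```text
(no output)
```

View pics/s_l.png

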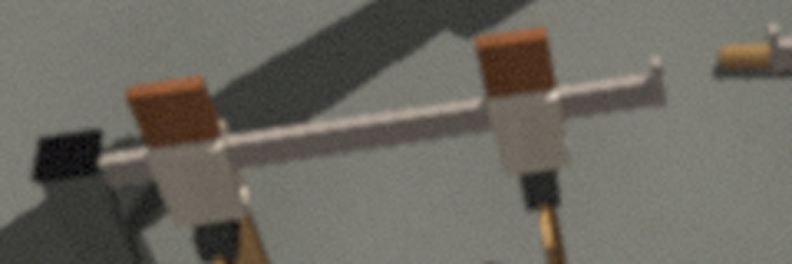

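View pics/s_r.png

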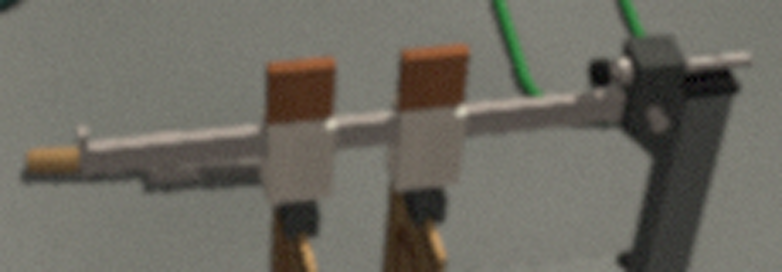

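View pics/d_z.png

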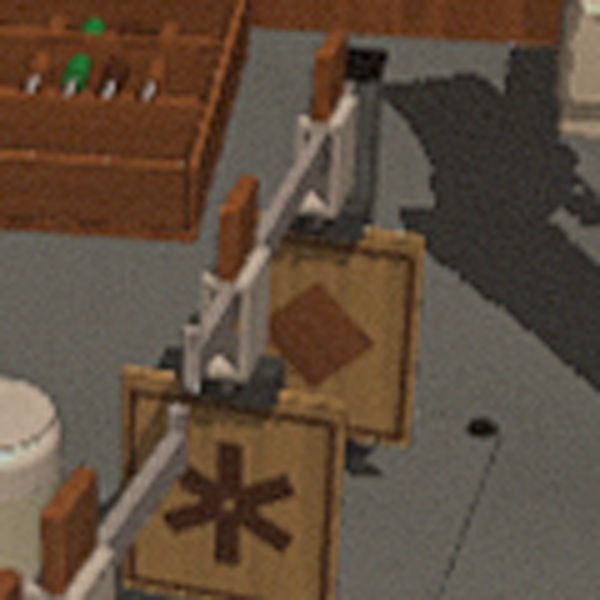

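View pics/d_z2.png

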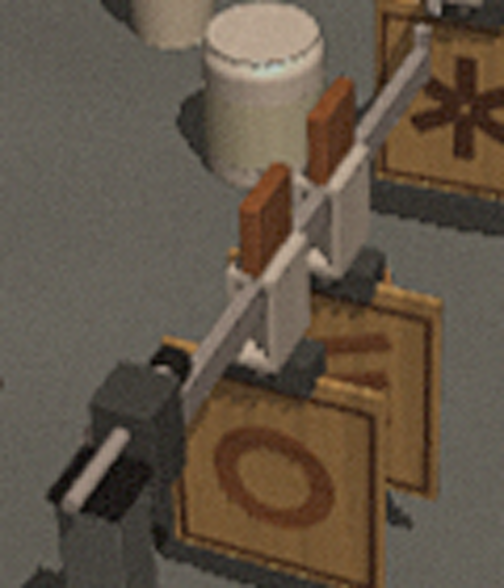

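```bash
cat > h.py <<'E'
from bench import telemetry, cams, r
import cv2, numpy as np
from scipy.spatial.transform import Rotation as Rn
np.set_printoptions(precision=4,suppress=True)
def P(n):
    m=cams.camera_model(n); K=np.array([[m['fx'],0,m['cx']],[0,m['fy'],m['cy']],[0,0,1]])
    return K@np.c_[np.array(m['R']),np.array(m['t'])]
def tri(a,b,na="scene",nb="side"):
    Pa,Pb=P(na),P(nb)
    X=cv2.triangulatePoints(Pa,Pb,np.array(a,float).reshape(2,1),np.array(b,float).reshape(2,1))[:,0]; X=X[:3]/X[3]
    e=[np.linalg.norm((q@np.r_[X,1])[:2]/(q@np.r_[X,1])[2]-p) for q,p in((Pa,a),(Pb,b))]
    return X,e
def Rt(s):
    w,x,y,z=s['tcp_rot']; return Rn.from_quat([x,y,z,w]).as_matrix()
def wP(s):
    m=cams.camera_model("wrist"); K=np.array([[m['fx'],0,m['cx']],[0,m['fy'],m['cy']],[0,0,1]])
    T=np.eye(4);T[:3,:3]=Rt(s);T[:3,3]=s['tcp_pos']; T=T@np.array(m['T_tool_cam'])
    return K@np.linalg.inv(T)[:3]
def proj(Pm,X):
    q=Pm@np.r_[X,1]; return q[:2]/q[2]
E
python3 - <<'E'
from h import *
L=lambda u,v:(40+u/3.3,180+v/3.3); Rr=lambda u,v:(250+u/3.4,150+v/3.4)
D=lambda u,v:(300+u/5,105+v/5); D2=lambda u,v:(235+u/4.2,180+v/4.2)
for n,a,b in [("tipR",L(656,57),D(191,325)),("tipL",Rr(83,128),D(178,408)),("grip",L(512,36),D(240,182)),("near",Rr(300,62),D2(333,88)),("far",Rr(434,50),D2(266,172)),("wait",L(166,84),D(332,36)),("nose",Rr(600,72),D2(168,362)),("screwtail",Rr(748,58),D2(70,500))]:
    print(n,*tri(a,b))
E
```

```text
tipR [ 0.5804 -0.0999  0.2639] [np.float64(0.13920521006924502), np.float64(0.11131061277441869)]
tipL [ 0.5768 -0.0266  0.2626] [np.float64(0.22599068532226946), np.float64(0.19355303999083304)]
grip [ 0.5689 -0.1785  0.2983] [np.float64(1.6638535775240533), np.float64(1.2435419598504813)]
near [0.6062 0.0949 0.2982] [np.float64(1.1020819620204847), np.float64(1.0296090508144533)]
far [0.6251 0.1706 0.2989] [np.float64(1.227917235371347), np.float64(1.2199827419963671)]
wait [ 0.5391 -0.3615  0.2974] [np.float64(1.2098271318848688), np.float64(0.7943640338271384)]
nose [0.6482 0.2736 0.2685] [np.float64(0.41078526585392605), np.float64(0.4475071496111338)]
screwtail [0.6685 0.3636 0.268 ] [np.float64(0.6372664923562232), np.float64(0.7562450494664597)]
```

Heights check out against the text: rail-end tips at 0.263 (expected 0.262) and grip tops at 0.298 (expected 0.295). I'll raise the tool, turn it so the jaws lie across the rail, then look with the wrist camera.

play_rows:
  targets: [0, 0, -0.036, 0, 0, -9.6, -1, 0, 0, -0.036, 0, 0, -9.6, -1, 0, 0, -0.036, 0, 0, -9.6, -1, 0, 0, -0.036, 0, 0, -9.6, -1, 0, 0, -0.036, 0, 0, -9.6, -1, 0, 0, -0.036, 0, 0, -9.6, -1]

```text
time: 0.9
tcp_pos: [0.2863, -0.6624, 0.4445]
tcp_rot: [-0.009, 0.75, 0.662, 0.002]
wrist_force: [0.3, -0.1, -1.2]
grip_width: 1.001
```

```bash
cat >> h.py <<'E'
def to(target,yaw,s=None):
    """shift in tool axes and turn to reach target TCP with tool x at world yaw (rad), pointing down"""
    s=s or telemetry.observe(); R=Rt(s)
    d=R.T@(np.array(target)-s['tcp_pos'])
    x=np.array([np.cos(yaw),np.sin(yaw),0]); z=np.array([0,0,-1.]); G=np.c_[x,np.cross(z,x),z]
    return d, np.degrees(Rn.from_matrix(R.T@G).as_rotvec())
def st(s=None):
    s=s or telemetry.observe(); R=Rt(s)
    print("t",round(s['time'],2),"tcp",np.array(s['tcp_pos']),"yaw",np.arctan2(R[1,0],R[0,0]),"z",R[:,2],"F",np.array(s['wrist_force']),"w",round(s['grip_width'],3),"q",np.array(s['joint_pos']))
    return s
E
python3 - <<'E'
from h import *
st(); print(to([.565,-.15,.45],np.pi/2-.155))
E
```

```text
t 0.9 tcp [ 0.2863 -0.6624  0.4445] yaw 1.4463974382653682 z [-0.0089  0.0156 -0.9998] F [ 0.3031 -0.0837 -1.1933] w 1.001 q [ 1.2251  0.4593 -0.2022  1.3336  0.0907  1.3756  0.8999]
(array([0.5431, 0.2129, 0.    ]), array([-0.6278, -0.812 ,  1.7577]))
```

play_rows:
  targets: [0.0543, 0.0213, 0, -0.1, -0.1, 0.2, -1, 0.0543, 0.0213, 0, -0.1, -0.1, 0.2, -1, 0.0543, 0.0213, 0, -0.1, -0.1, 0.2, -1, 0.0543, 0.0213, 0, -0.1, -0.1, 0.2, -1, 0.0543, 0.0213, 0, -0.1, -0.1, 0.2, -1, 0.0543, 0.0213, 0, -0.1, -0.1, 0.2, -1, 0.0543, 0.0213, 0, -0.1, -0.1, 0.2, -1, 0.0543, 0.0213, 0, -0.1, -0.1, 0.2, -1, 0.0543, 0.0213, 0, 0, 0, 0.2, -1, 0.0543, 0.0213, 0, 0, 0, 0.2, -1, 0, 0, 0, 0, 0, 0, -1]

```text
time: 2.28
tcp_pos: [0.5805, -0.1411, 0.445]
tcp_rot: [0.003, 0.762, 0.647, -0.0]
wrist_force: [-0.3, -0.1, 0.2]
grip_width: 1.001
```

```bash
python3 - <<'E'
from h import *
import json
s=st(); print(to([.565,-.15,.45],np.pi/2-.155))
cv2.imwrite("pics/w1.png",cams.read_camera("wrist")); json.dump({k:np.array(s[k]).tolist() for k in('tcp_pos','tcp_rot')},open("w1.json","w"))
E
```

```text
t 2.27 tcp [ 0.5805 -0.1411  0.445 ] yaw 1.4076440051145727 z [ 0.0038 -0.005  -1.    ] F [-0.3201 -0.0742  0.2079] w 1.001 q [ 0.5065  0.2749 -0.4504  1.6266  0.1292  1.2646 -0.1308]
(array([-0.0113, -0.0138, -0.005 ]), array([ 0.2587,  0.2515, -0.4665]))
```

View pics/w1.png

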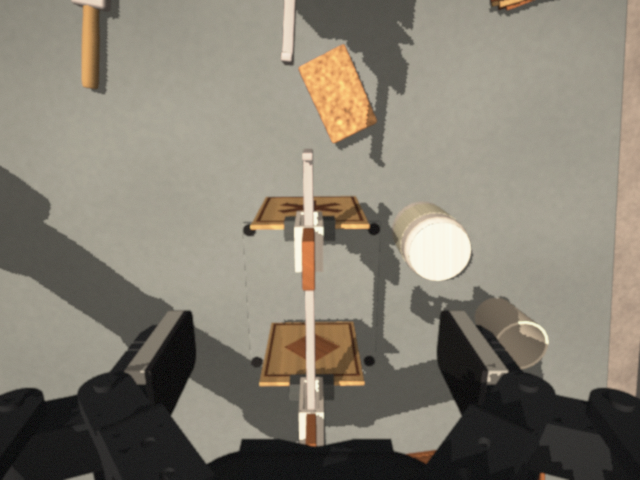

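```bash
python3 - <<'E'
import cv2
a=cv2.imread("pics/w1.png")
cv2.imwrite("pics/w1a.png",cv2.resize(a[140:300,240:380],None,fx=3.7,fy=3.7,interpolation=cv2.INTER_CUBIC))
cv2.imwrite("pics/w1b.png",cv2.resize(a[0:70,240:330],None,fx=6,fy=6,interpolation=cv2.INTER_CUBIC))
E
```

```text
(no output)
```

View pics/w1a.png

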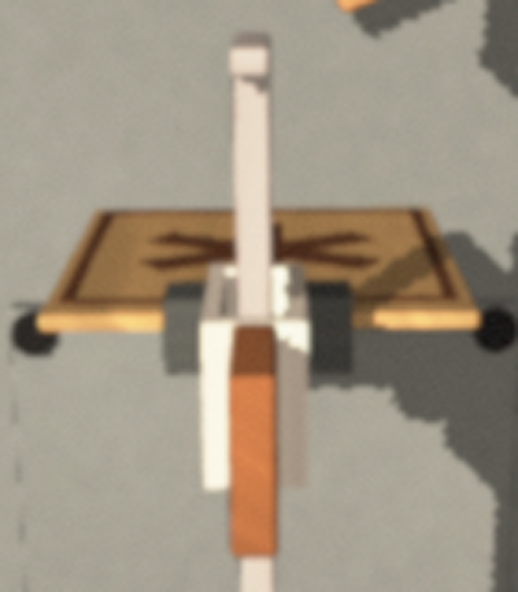

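View pics/w1b.png

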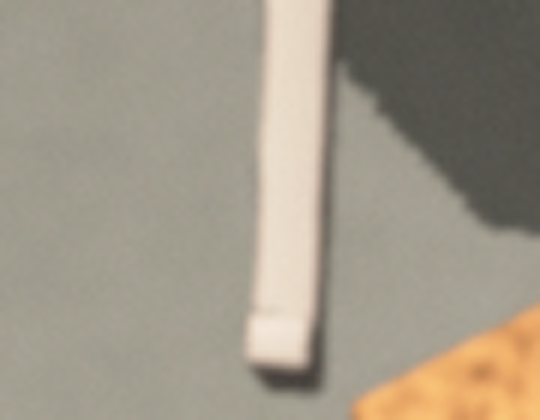

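```bash
cat >> h.py <<'E'
import json
def onz(Pm,px,z):
    # intersect pixel ray with plane z
    H=np.c_[Pm[:,0],Pm[:,1],Pm[:,2]*z+Pm[:,3]]
    q=np.linalg.solve(H,np.r_[px,1.]); return np.r_[q[:2]/q[2],z]
E
python3 - <<'E'
from h import *
Pm=wP(json.load(open("w1.json")))
A=lambda u,v:(240+u/3.7-.36,140+v/3.7-.36); B=lambda u,v:(240+u/6-.4,v/6-.4)
pts={}
for n,p,z in [("tipR",A(250,46),.262),("railR1",A(252,90),.25),("railR2",A(256.5,588),.25),("gripfront",A(254,375),.295),("gripback",A(253.5,555),.295),("tipL",B(278,365),.262),("railL1",B(286.5,290),.25),("railL2",B(299,5),.25)]:
    pts[n]=onz(Pm,p,z); print(n,pts[n])
d=pts['railR1']-pts['railR2']; print("angR",np.arctan2(d[0],d[1]))
d=pts['railL2']-pts['railL1']; print("angL",np.arctan2(d[0],d[1]))
g=(pts['gripfront']+pts['gripback'])/2; print(g, np.linalg.norm(pts['gripfront']-pts['gripback']))
print(to(np.r_[g[:2],.34],np.pi/2-.16))
E
```

```text
tipR [ 0.5829 -0.0975  0.262 ]
railR1 [ 0.5814 -0.108   0.25  ]
railR2 [ 0.5626 -0.2255  0.25  ]
gripfront [ 0.5739 -0.158   0.295 ]
gripback [ 0.5673 -0.1966  0.295 ]
tipL [ 0.5787 -0.0308  0.262 ]
railL1 [ 0.5807 -0.0213  0.25  ]
railL2 [0.5879 0.0093 0.25  ]
angR 0.15885159959379738
angL 0.2303303016282429
[ 0.5706 -0.1773  0.295 ] 0.039130387633555114
(array([-0.0327, -0.0036,  0.105 ]), array([ 0.2138,  0.41  , -0.459 ]))
```

Wrist view: the grip top measures 39 mm long (true 40), centred at (0.571,-0.177). The gap between the rails is 67 mm, right rail yaw is 0.159 and left 0.230. I'll drop to a close pre-grasp position and check there.

play_rows:
  targets: [-0.011, -0.001, 0.035, 0.1, 0.2, -0.2, -1, -0.011, -0.001, 0.035, 0.1, 0.2, -0.2, -1, -0.011, -0.001, 0.035, 0, 0, 0, -1, 0, 0, 0, 0, 0, 0, -1]

```text
time: 2.82
tcp_pos: [0.5678, -0.1859, 0.3372]
tcp_rot: [0.001, 0.765, 0.644, -0.002]
wrist_force: [-0.1, -0.2, 0.5]
grip_width: 0.997
```

```bash
cat >> h.py <<'E'
def wshot(n):
    s=st(); cv2.imwrite(f"pics/{n}.png",cams.read_camera("wrist")); json.dump({k:np.array(s[k]).tolist() for k in('tcp_pos','tcp_rot')},open(n+".json","w"))
E
python3 -c "
from h import *
wshot('w2'); print(to([.5706,-.1773,.262],np.pi/2-.159))"
```

```text
t 2.83 tcp [ 0.5678 -0.1859  0.3372] yaw 1.4003115809381754 z [-0.0015 -0.0048 -1.    ] F [-0.1479 -0.2013  0.5092] w 0.997 q [ 0.5537  0.3491 -0.4193  1.7768  0.1669  1.0507 -0.097 ]
(array([ 0.0084, -0.0006,  0.0773]), array([ 0.2018,  0.275 , -0.6052]))
```

View pics/w2.png

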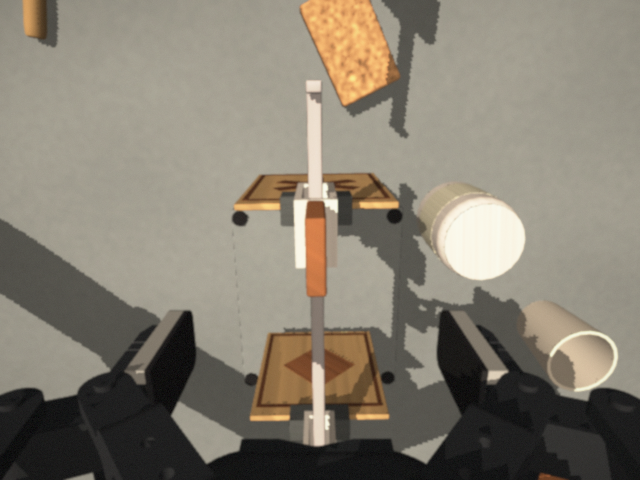

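The wrist view shows the grip centred at u≈316, midway between the pads (194 and 438). Descending.

play_rows:
  targets: [0.004, 0, 0.028, 0.1, 0.1, -0.3, -1, 0.004, 0, 0.027, 0.1, 0.1, -0.3, -1, 0, 0, 0.018, 0, 0, 0, -1, 0, 0, 0.002, 0, 0, 0, -1]

```text
time: 3.38
tcp_pos: [0.5767, -0.1795, 0.2708]
tcp_rot: [0.007, 0.762, 0.648, 0.004]
wrist_force: [-0.8, 0.5, -0.2]
grip_width: 0.999
```

```bash
python3 -c "
from h import *
st(); print(to([.5706,-.1773,.262],np.pi/2-.159))"
```

```text
t 3.38 tcp [ 0.5767 -0.1795  0.2708] yaw 1.40897305519065 z [ 0.0145 -0.0055 -0.9999] F [-0.7524  0.4746 -0.1987] w 0.999 q [ 0.5277  0.4151 -0.4094  1.8488  0.2098  0.9041 -0.1405]
(array([ 0.0012, -0.0065,  0.0087]), array([ 0.8675,  0.1763, -0.1604]))
```

play_rows:
  targets: [0.001, -0.006, 0.006, 0.8, 0.2, 0, -1, 0, 0, 0.002, 0, 0, 0, -1, 0, 0, 0, 0, 0, 0, -1]

```text
time: 3.75
tcp_pos: [0.5724, -0.178, 0.265]
tcp_rot: [0.002, 0.762, 0.647, 0.002]
wrist_force: [0.8, 0.0, -1.0]
grip_width: 1.001
```

```bash
python3 -c "
from h import *
st(); print(to([.5706,-.1773,.262],np.pi/2-.159))"
```

```text
t 3.75 tcp [ 0.5724 -0.178   0.265 ] yaw 1.4084620191952253 z [ 0.0049 -0.0008 -1.    ] F [ 0.7672  0.0229 -1.0022] w 1.001 q [ 0.5282  0.4196 -0.4096  1.8575  0.2086  0.9012 -0.1414]
(array([ 0.0004, -0.0019,  0.003 ]), array([ 0.2847,  0.0027, -0.191 ]))
```

play_rows:
  targets: [0, -0.002, 0.002, 0.3, 0, -0.2, -1, 0, 0, 0, 0, 0, 0, 0.5, 0, 0, 0, 0, 0, 0, 1, 0, 0, 0, 0, 0, 0, 1, 0, 0, 0, 0, 0, 0, 1, 0, 0, 0, 0, 0, 0, 1]

```text
time: 4.5
tcp_pos: [0.5704, -0.1777, 0.2637]
tcp_rot: [0.0, 0.761, 0.649, -0.0]
wrist_force: [-1.4, 0.6, 1.7]
grip_width: 0.107
```

```bash
python3 -c "
from h import *
wshot('w3'); cv2.imwrite('pics/d3.png',cams.read_camera('side')); st()"
```

```text
t 4.5 tcp [ 0.5704 -0.1777  0.2637] yaw 1.412030757647531 z [-0.0003 -0.0003 -1.    ] F [-1.3604  0.6199  1.7346] w 0.107 q [ 0.5285  0.4205 -0.4101  1.8598  0.2092  0.9036 -0.1387]
t 4.6 tcp [ 0.5704 -0.1777  0.2637] yaw 1.412047292241986 z [-0.0003 -0.0003 -1.    ] F [-1.3017 -0.1765  2.5187] w 0.105 q [ 0.5285  0.4205 -0.4102  1.8598  0.2091  0.9036 -0.1387]
```

View pics/w3.png

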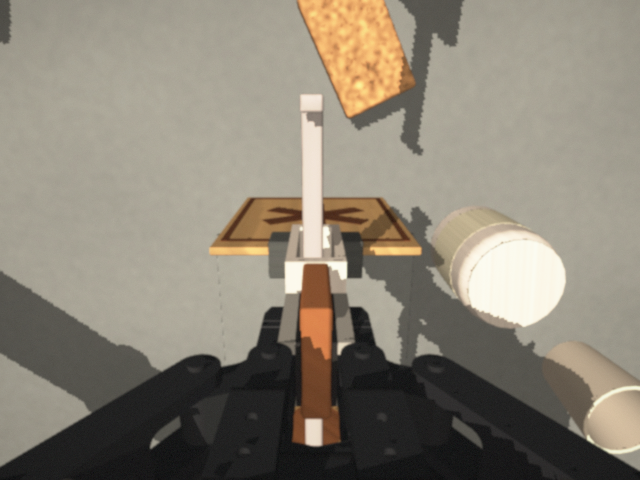

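The grip is held at 9 mm opening (true 10), and the rail runs about 1.5 mm off the centre of the tube opening. Lifting about 17 mm.

play_rows:
  targets: [0, -0.001, -0.006, 0, 0, 0, 1, 0, 0, -0.006, 0, 0, 0, 1, 0, 0, -0.005, 0, 0, 0, 1, 0, 0, 0, 0, 0, 0, 1]

```text
time: 5.1
tcp_pos: [0.5695, -0.1775, 0.2813]
tcp_rot: [0.0, 0.761, 0.649, 0.0]
wrist_force: [0.6, -0.1, -1.6]
grip_width: 0.107
```

```bash
python3 -c "
from h import *
wshot('w4'); cv2.imwrite('pics/d4.png',cv2.resize(cams.read_camera('side')[105:225,280:440],None,fx=5,fy=5)); st(); u=np.array([np.sin(.159),np.cos(.159)]); print(to(np.r_[np.array([.5829,-.0975])+0.031*u,.282],np.pi/2-.159))"
```

```text
t 5.1 tcp [ 0.5695 -0.1775  0.2813] yaw 1.4121439239684086 z [ 0.0004 -0.0001 -1.    ] F [ 0.5599 -0.0736 -1.6275] w 0.107 q [ 0.5348  0.4009 -0.4158  1.8437  0.197   0.9369 -0.1275]
t 5.2 tcp [ 0.5691 -0.1775  0.2807] yaw 1.4121413074062024 z [-0.0007  0.0001 -1.    ] F [-0.9071  0.6795 -1.7343] w 0.108 q [ 0.5348  0.4014 -0.4156  1.8444  0.197   0.9368 -0.1276]
(array([ 0.1122,  0.001 , -0.0013]), array([-0.0378, -0.0001,  0.0198]))
```

View pics/w4.png

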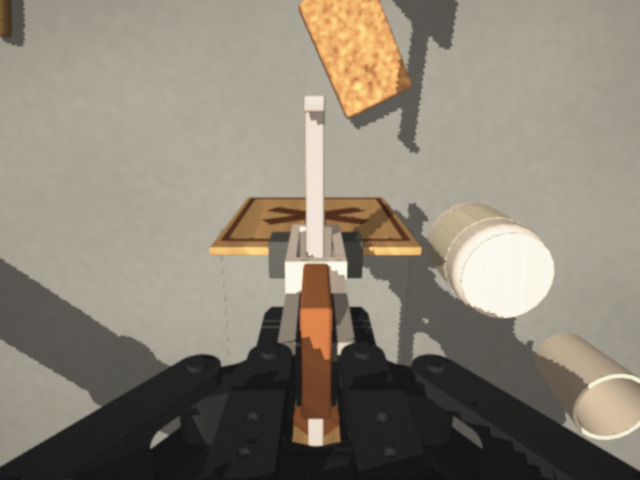

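View pics/d4.png

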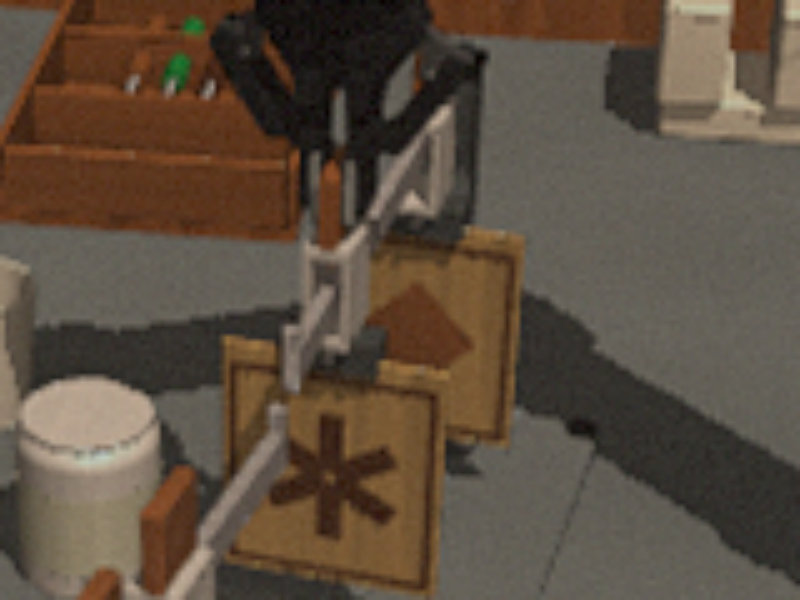

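The carrier floats freely, with the rail at u≈315 against an opening centred at u≈316. Sliding it along the rail in small steps.

play_rows:
  targets: [0.012, 0, 0, 0, 0, 0, 1, 0.012, 0, 0, 0, 0, 0, 1, 0.012, 0, 0, 0, 0, 0, 1, 0, 0, 0, 0, 0, 0, 1]

```text
time: 5.7
tcp_pos: [0.5751, -0.1377, 0.2802]
tcp_rot: [-0.001, 0.76, 0.65, -0.0]
wrist_force: [1.1, 0.6, -1.1]
grip_width: 0.104
```

```bash
cat >> h.py <<'E'
def tgt(tip,ang,y,z,lat=0):
    u=np.array([np.sin(ang),np.cos(ang)]); n=np.array([np.cos(ang),-np.sin(ang)])
    return to(np.r_[np.array(tip)+y*u+lat*n,z],np.pi/2-ang)
TR=(.5829,-.0975); TL=(.5787,-.0308); AR=.159; AL=.230
def rel(s,tip,ang):
    p=np.array(s['tcp_pos'][:2])-tip; return p@[np.cos(ang),-np.sin(ang)],p@[np.sin(ang),np.cos(ang)]
E
python3 -c "
from h import *
s=st();print(tgt(TR,AR,.031,.282)); print(rel(s,TR,AR),rel(s,TL,AL))"
```

```text
t 5.7 tcp [ 0.5751 -0.1377  0.2802] yaw 1.4143560476158963 z [-0.0014  0.0016 -1.    ] F [ 1.0914  0.5873 -1.0608] w 0.104 q [ 0.4765  0.3971 -0.4259  1.8542  0.1983  0.9335 -0.1955]
(array([ 0.0719,  0.0015, -0.0017]), array([-0.0924, -0.0777,  0.1467]))
(np.float64(-0.0013422683132534273), np.float64(-0.040920951154645745)) (np.float64(0.02085956026927235), np.float64(-0.10489911716756871))
```

play_rows:
  targets: [0.012, 0.001, -0.001, 0, 0, 0, 1, 0.012, 0, -0.001, 0, 0, 0, 1, 0.012, 0, 0, 0, 0, 0, 1, 0, 0, 0, 0, 0, 0, 1]

```text
time: 6.2
tcp_pos: [0.5823, -0.0994, 0.2825]
tcp_rot: [-0.001, 0.76, 0.65, 0.0]
wrist_force: [-0.4, 0.6, -1.4]
grip_width: 0.109
```

```bash
python3 -c "
from h import *
s=st();print(tgt(TR,AR,.031,.282)); print(rel(s,TR,AR),rel(s,TL,AL)); wshot('w5')"
```

```text
t 6.2 tcp [ 0.5823 -0.0994  0.2825] yaw 1.4150036609194268 z [-0.0011  0.0016 -1.    ] F [-0.3899  0.6221 -1.3987] w 0.109 q [ 0.4176  0.3949 -0.4349  1.8531  0.2004  0.9379 -0.263 ]
(array([0.033 , 0.0004, 0.0005]), array([-0.0765, -0.0833,  0.1838]))
(np.float64(-0.00026534556960876017), np.float64(-0.0019634619179986733)) (np.float64(0.019170111333405467), np.float64(-0.0659633817499302))
t 6.2 tcp [ 0.5823 -0.0994  0.2825] yaw 1.4150036609194268 z [-0.0011  0.0016 -1.    ] F [-0.3899  0.6221 -1.3987] w 0.109 q [ 0.4176  0.3949 -0.4349  1.8531  0.2004  0.9379 -0.263 ]
```

View pics/w5.png

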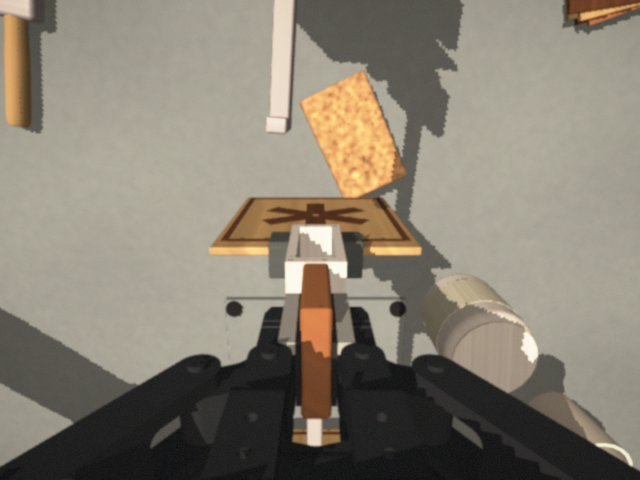

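```bash
python3 -c "
import cv2
a=cv2.imread('pics/w5.png'); cv2.imwrite('pics/w5a.png',cv2.resize(a[0:140,230:330],None,fx=4.2,fy=4.2,interpolation=cv2.INTER_CUBIC))"
```

```text
(no output)
```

View pics/w5a.png

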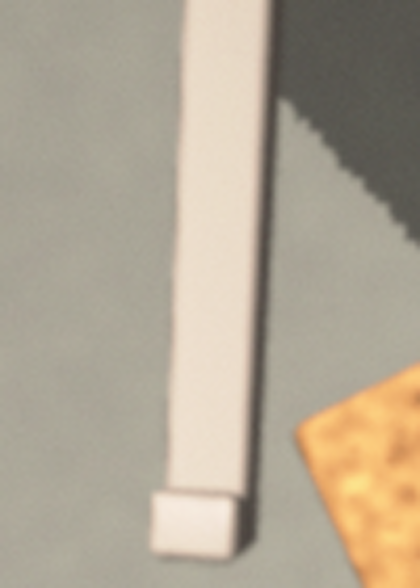

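```bash
python3 - <<'E'
from h import *
Pm=wP(json.load(open("w5.json")))
B=lambda u,v:(230+u/4.2-.38,v/4.2-.38)
a=onz(Pm,B(193,553),.262);b=onz(Pm,B(205.5,480),.25);c=onz(Pm,B(227,10),.25)
print(a,b,c,np.arctan2(*(c-b)[:2]))
s=telemetry.observe(); d=(c-b)[:2]; ang=np.arctan2(*d)
# lateral of c,b,a in the TL frame
for p in (a,b,c): print(rel({'tcp_pos':p},TL,AL))
# grip top ends in tool (pred): where is carrier centre
print(onz(Pm,(316,272),.3137)-s['tcp_pos'], onz(Pm,(316,416),.3137)-s['tcp_pos'])
E
```

```text
[ 0.5788 -0.0301  0.262 ] [ 0.58  -0.024  0.25 ] [0.5891 0.0151 0.25  ] 0.2287133949018717
(np.float64(-9.7930770494962e-05), np.float64(0.0006690379887642563))
(np.float64(-0.00031316683430713025), np.float64(0.0068661980222831905))
(np.float64(-0.0003649246117026137), np.float64(0.04709435265314037))
[0.0061 0.0318 0.0313] [-0.0015 -0.0172  0.0313]
```

The re-measured left rail agrees with the first fit (tip within 0.7 mm, yaw 0.229). Moving to mid-gap.

play_rows:
  targets: [0.01, 0, 0, 0, 0, 0, 1, 0.01, 0, 0, 0, 0, 0, 1, 0.01, 0, 0, 0, 0, 0, 1, 0, 0, 0, 0, 0, 0, 1]

```text
time: 6.75
tcp_pos: [0.5871, -0.0694, 0.2823]
tcp_rot: [-0.001, 0.761, 0.649, -0.0]
wrist_force: [-0.6, -0.1, -1.1]
grip_width: 0.108
```

```bash
python3 -c "
from h import *
s=st(); print(rel(s,TR,AR),rel(s,TL,AL)); print(tgt(TL,AL,-.032,.2825)); wshot('w6')
cv2.imwrite('pics/d6.png',cv2.resize(cams.read_camera('side')[105:225,280:440],None,fx=5,fy=5));"
```

```text
t 6.75 tcp [ 0.5871 -0.0694  0.2823] yaw 1.412735992791627 z [-0.0016  0.0008 -1.    ] F [-0.573  -0.1348 -1.0732] w 0.108 q [ 0.3693  0.3965 -0.44    1.852   0.2042  0.9391 -0.3204]
(np.float64(-0.0003241612370925975), np.float64(0.02842807680287817)) (np.float64(0.016955457053477663), np.float64(-0.03565258513344887))
(array([ 0.0049, -0.0166, -0.0002]), array([-0.0983, -0.0276,  4.1219]))
t 6.75 tcp [ 0.5871 -0.0694  0.2823] yaw 1.412735992791627 z [-0.0016  0.0008 -1.    ] F [-0.573  -0.1348 -1.0732] w 0.108 q [ 0.3693  0.3965 -0.44    1.852   0.2042  0.9391 -0.3204]
```

View pics/d6.png

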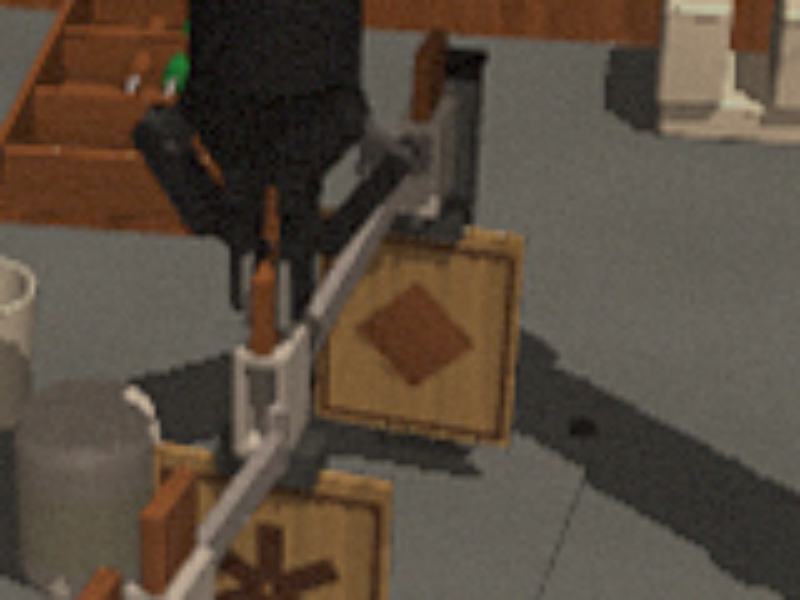

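View pics/w6.png

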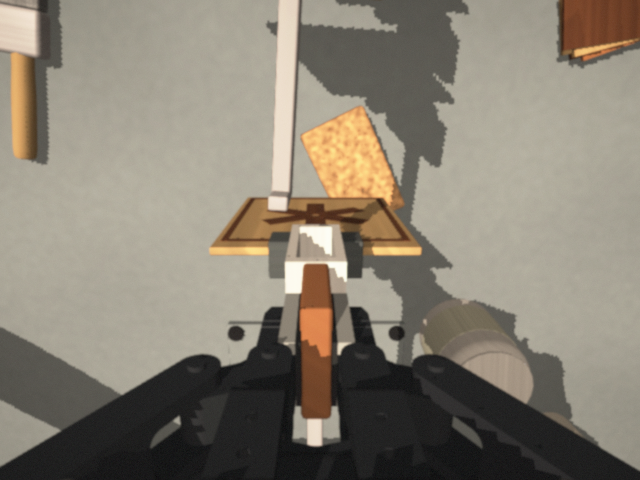

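```bash
python3 - <<'E'
from h import *
s=json.load(open("w6.json")); Pm=wP(s)
for px in [(316,262),(285,262),(348,262)]:
    p=onz(Pm,px,.2737); print(p, Rt(s).T@(p-s['tcp_pos']))
p=onz(Pm,(316,308),.3137); print(Rt(s).T@(p-s['tcp_pos'])); p=onz(Pm,(316,416),.3137); print(Rt(s).T@(p-s['tcp_pos']))
E
```

```text
[ 0.5912 -0.0502  0.2737] [0.0195 0.0011 0.0086]
[ 0.5794 -0.0484  0.2737] [ 0.0195 -0.0108  0.0086]
[ 0.6034 -0.0522  0.2737] [0.0196 0.0135 0.0086]
[ 0.0202  0.0011 -0.0314]
[-0.018   0.0011 -0.0314]
```

```bash
python3 - <<'E'
from h import *
s=json.load(open("w6.json")); Pm=wP(s); R=Rt(s)
print(R@R.T, s)
p=onz(Pm,(316,262),.2737); print(proj(Pm,p))
T=np.array(cams.camera_model("wrist")['T_tool_cam']); print(T.round(5), T[:3,:3].T@T[:3,:3])
c=T@np.r_[(316-315.93)/415.5*.16,25/415.5*.16,.16,1]; print(c)
E
```

```text
[[ 1. -0.  0.]
 [-0.  1. -0.]
 [ 0. -0.  1.]] {'tcp_pos': [0.5870809706785769, -0.06937918714896646, 0.28229537174030617], 'tcp_rot': [-0.0008215502656331111, 0.7607238802274894, 0.6490750221218432, -0.0003446219988120727]}
[316. 262.]
[[ 0.0011 -0.9555 -0.2951  0.0761]
 [ 1.      0.0008  0.0009  0.0009]
 [-0.0006 -0.2951  0.9555 -0.1417]
 [ 0.      0.      0.      1.    ]] [[ 1. -0. -0.]
 [-0.  1.  0.]
 [-0.  0.  1.]]
[0.0196 0.0011 0.0083 1.    ]
```

```bash
python3 -c "
import cv2
a=cv2.imread('pics/w6.png'); cv2.imwrite('pics/w6a.png',cv2.resize(a[0:140,250:350],None,fx=4.2,fy=4.2,interpolation=cv2.INTER_CUBIC)); cv2.imwrite('pics/w6b.png',cv2.resize(a[170:290,250:380],None,fx=5,fy=5,interpolation=cv2.INTER_CUBIC))"
```

```text
(no output)
```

View pics/w6a.png

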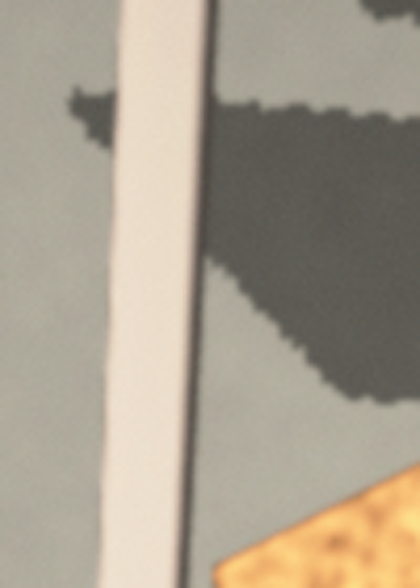

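View pics/w6b.png

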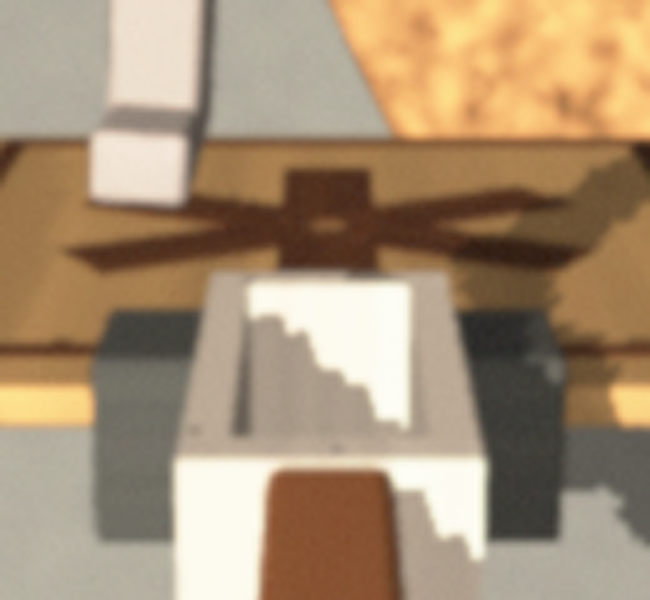

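```bash
cat >> h.py <<'E'
def rrel(shot,tube,pts,ztube_off=-.0087):
    """points (px,z) relative to tube front-top-centre, in tool axes"""
    s=json.load(open(shot+".json")); Pm=wP(s); R=Rt(s)
    t=onz(Pm,tube,s['tcp_pos'][2]+ztube_off); q=[R.T@(onz(Pm,p,z)-t) for p,z in pts]
    return R.T@(t-np.array(s['tcp_pos'])),np.array(q)
E
python3 - <<'E'
from h import *
t,q=rrel("w6",(315.7,260.9),[((277.1,209.8),.262),((283.2,133),.25),((288.9,2),.25)])
print(t);print(q); d=q[2]-q[1]; print("angle of left rail in tool",np.degrees(np.arctan2(d[1],d[0])))
E
```

```text
[0.02   0.001  0.0087]
[[ 0.0174 -0.0155  0.0116]
 [ 0.0466 -0.0133  0.0236]
 [ 0.0941 -0.0101  0.0237]]
angle of left rail in tool 3.828348192413754
```

play_rows:
  targets: [0.001, -0.006, 0, 0, 0, 1.3, 1, 0.001, -0.006, 0, 0, 0, 1.3, 1, 0, -0.0055, 0, 0, 0, 1.3, 1, 0, 0, 0, 0, 0, 0, 1]

```text
time: 7.35
tcp_pos: [0.568, -0.0667, 0.282]
tcp_rot: [-0.001, 0.785, 0.619, -0.002]
wrist_force: [-0.0, -0.4, -2.0]
grip_width: 0.108
```

```bash
python3 -c "
from h import *
s=st(); print(rel(s,TR,AR),rel(s,TL,AL)); wshot('w7')
a=cv2.imread('pics/w7.png'); cv2.imwrite('pics/w7a.png',cv2.resize(a[0:290,260:380],None,fx=2.7,fy=2.7,interpolation=cv2.INTER_CUBIC))"
```

```text
t 7.35 tcp [ 0.568  -0.0667  0.282 ] yaw 1.3361314578347017 z [-0.0031 -0.001  -1.    ] F [-0.0274 -0.3846 -1.9588] w 0.108 q [ 0.3614  0.3692 -0.4261  1.8927  0.1894  0.922  -0.3895]
(np.float64(-0.019611580675900762), np.float64(0.028069123796852957)) (np.float64(-0.0022579046064907897), np.float64(-0.03737889031860702))
t 7.35 tcp [ 0.568  -0.0667  0.282 ] yaw 1.3361314578347017 z [-0.0031 -0.001  -1.    ] F [-0.0274 -0.3846 -1.9588] w 0.108 q [ 0.3614  0.3692 -0.4261  1.8927  0.1894  0.922  -0.3895]
```

View pics/w7a.png

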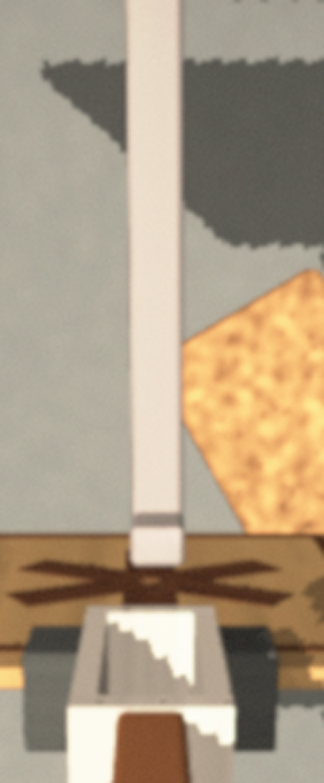

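```bash
python3 - <<'E'
from h import *
f=lambda u,v:(260+u/2.7-.3,v/2.7-.3)
t,q=rrel("w7",f(151.5,705),[(f(157,562),.262),(f(157,500),.25),(f(154.5,10),.25)])
print(t);print(q); d=q[2]-q[1]; print("angle of left rail in tool",np.degrees(np.arctan2(d[1],d[0])))
E
```

```text
[0.0201 0.001  0.0087]
[[0.0183 0.0008 0.0113]
 [0.0254 0.0008 0.0233]
 [0.0935 0.0003 0.0232]]
angle of left rail in tool -0.4301075396480011
```

Now only 0.8 mm and 0.4° off the left rail. I'll correct that and thread.

play_rows:
  targets: [0.005, 0.001, 0, 0, 0, -0.4, 1, 0.01, 0, 0, 0, 0, 0, 1, 0.01, 0, 0, 0, 0, 0, 1, 0, 0, 0, 0, 0, 0, 1]

```text
time: 7.9
tcp_pos: [0.5763, -0.04, 0.2822]
tcp_rot: [-0.0, 0.782, 0.623, -0.001]
wrist_force: [-0.3, 0.3, -1.5]
grip_width: 0.108
```

```bash
python3 -c "
from h import *
s=st(); print(rel(s,TL,AL)); wshot('w8')
a=cv2.imread('pics/w8.png'); cv2.imwrite('pics/w8a.png',cv2.resize(a[0:290,260:380],None,fx=2.7,fy=2.7,interpolation=cv2.INTER_CUBIC))"
```

```text
t 7.9 tcp [ 0.5763 -0.04    0.2822] yaw 1.3446618297300257 z [-0.0014  0.0001 -1.    ] F [-0.3062  0.2583 -1.5128] w 0.108 q [ 0.3192  0.3773 -0.4339  1.8809  0.1947  0.9261 -0.4318]
(np.float64(-0.00019556270430727822), np.float64(-0.009531603750785721))
t 7.9 tcp [ 0.5763 -0.04    0.2822] yaw 1.3446618297300257 z [-0.0014  0.0001 -1.    ] F [-0.3062  0.2583 -1.5128] w 0.108 q [ 0.3192  0.3773 -0.4339  1.8809  0.1947  0.9261 -0.4318]
```

View pics/w8a.png

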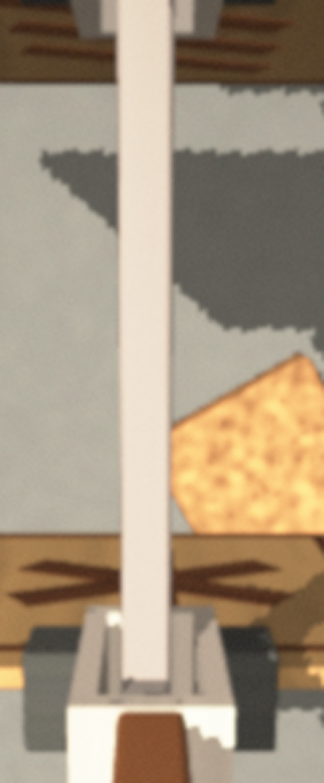

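Threaded onto the tip with the rail about 0.9 mm off centre. Continuing.

play_rows:
  targets: [0.01, -0.001, 0, 0, 0, 0, 1, 0.01, 0, 0, 0, 0, 0, 1, 0.01, 0, 0, 0, 0, 0, 1, 0.01, 0, 0, 0, 0, 0, 1, 0, 0, 0, 0, 0, 0, 1]

```text
time: 8.57
tcp_pos: [0.5848, 0.0016, 0.2821]
tcp_rot: [-0.0, 0.782, 0.623, -0.001]
wrist_force: [-0.2, -0.1, -1.7]
grip_width: 0.111
```

```bash
python3 -c "
from h import *
s=st(); print(rel(s,TL,AL)); wshot('w9')
a=cv2.imread('pics/w9.png'); cv2.imwrite('pics/w9a.png',cv2.resize(a[0:290,240:400],None,fx=2.7,fy=2.7,interpolation=cv2.INTER_CUBIC))"
```

```text
t 8.57 tcp [0.5848 0.0016 0.2821] yaw 1.3443555587902511 z [-0.0016 -0.0001 -1.    ] F [-0.2242 -0.1086 -1.6561] w 0.111 q [ 0.2507  0.3881 -0.441   1.8658  0.2023  0.9332 -0.5094]
(np.float64(-0.0014412581177129225), np.float64(0.03293991474776332))
t 8.57 tcp [0.5848 0.0016 0.2821] yaw 1.3443555587902511 z [-0.0016 -0.0001 -1.    ] F [-0.2242 -0.1086 -1.6561] w 0.111 q [ 0.2507  0.3881 -0.441   1.8658  0.2023  0.9332 -0.5094]
```

View pics/w9a.png

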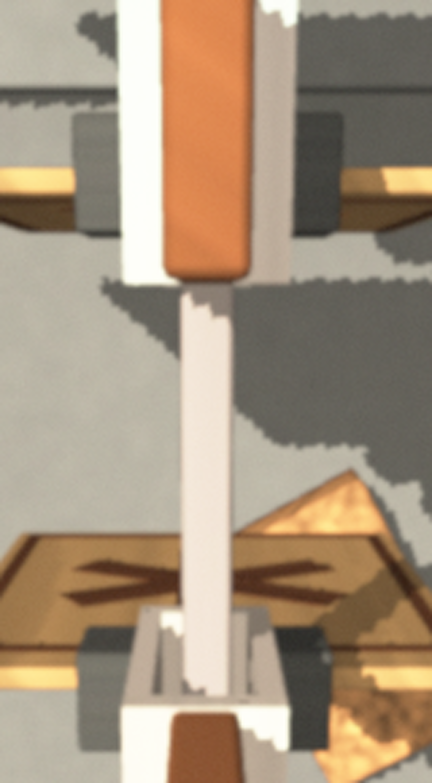

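```bash
python3 - <<'E'
from h import *
f=lambda u,v:(240+u/2.7-.3,v/2.7-.3)
t,q=rrel("w9",f(206,706),[(f(207,283),.255),(f(207,300),.25),(f(207.5,650),.25),(f(207,268),.295)])
print(t);print(q)
for n,p in [("near",(.6062,.0949)),("far",(.6251,.1706)),("nose",(.6482,.2736))]: print(n,rel({'tcp_pos':np.r_[p,0]},TL,AL))
E
```

```text
[0.0199 0.0011 0.0087]
[[ 0.0577  0.0001  0.0184]
 [ 0.0554  0.0001  0.0234]
 [ 0.001   0.0003  0.0234]
 [ 0.0589  0.     -0.0216]]
near (np.float64(-0.0018809488457254052), np.float64(0.1286592477493933))
far (np.float64(-0.000736552511737551), np.float64(0.20667456904611525))
nose (np.float64(-0.0017265437112377858), np.float64(0.3122284885253317))
```

play_rows:
  targets: [0.01, 0, 0, 0, 0, 0, 1, 0.005, 0, 0.006, 0, 0, 0, 1, 0, 0, 0.005, 0, 0, 0, 1, 0, 0, 0.003, 0, 0, 0, 1, 0, 0, 0, 0, 0, 0, 1]

```text
time: 9.25
tcp_pos: [0.5878, 0.015, 0.2664]
tcp_rot: [-0.0, 0.783, 0.622, -0.002]
wrist_force: [-0.5, -0.1, -1.6]
grip_width: 0.103
```

```bash
python3 -c "
from h import *
s=st(); print(rel(s,TL,AL)); print(tgt(TL,AL,.06,.264))"
```

```text
t 9.25 tcp [0.5878 0.015  0.2664] yaw 1.3417459893938333 z [-0.0033 -0.0016 -1.    ] F [-0.4551 -0.0814 -1.5786] w 0.103 q [ 0.2215  0.4097 -0.4367  1.8745  0.2168  0.9073 -0.5475]
(np.float64(-0.0016130856337695028), np.float64(0.04669506533109119))
(array([0.0133, 0.0016, 0.0024]), array([-0.1634,  0.1345,  0.0542]))
```

play_rows:
  targets: [0, 0, 0.0015, 0, 0, 0, 1, 0, 0, 0, 0, 0, 0, 1]

```text
time: 9.5
tcp_pos: [0.5879, 0.0146, 0.2649]
tcp_rot: [-0.0, 0.783, 0.621, -0.002]
wrist_force: [-0.3, -0.0, -1.4]
grip_width: 0.111
```

play_rows:
  targets: [0, 0, 0.001, 0, 0, 0, 1, 0, 0, 0, 0, 0, 0, 1]

```text
time: 9.75
tcp_pos: [0.588, 0.0144, 0.264]
tcp_rot: [-0.0, 0.784, 0.621, -0.002]
wrist_force: [0.0, -0.1, -1.3]
grip_width: 0.108
```

play_rows:
  targets: [0.009, 0, 0, 0, 0, 0, 1, 0.009, 0, 0, 0, 0, 0, 1, 0.009, 0, 0, 0, 0, 0, 1, 0.006, 0, 0, 0, 0, 0, 1, 0, 0, 0, 0, 0, 0, 1]

```text
time: 10.38
tcp_pos: [0.5963, 0.0505, 0.2642]
tcp_rot: [-0.0, 0.783, 0.622, -0.001]
wrist_force: [-0.6, -0.0, -1.6]
grip_width: 0.107
```

```bash
python3 -c "
from h import *
s=st(); print(rel(s,TL,AL)); print(tgt(TL,AL,.1,.264)); wshot('w10')
a=cv2.imread('pics/w10.png'); cv2.imwrite('pics/w10a.png',cv2.resize(a[0:290,240:400],None,fx=2.7,fy=2.7,interpolation=cv2.INTER_CUBIC))"
```

```text
t 10.38 tcp [0.5963 0.0505 0.2642] yaw 1.3426817728408786 z [-0.0019 -0.0007 -1.    ] F [-0.57   -0.0403 -1.604 ] w 0.107 q [ 0.1631  0.426  -0.4398  1.855   0.2248  0.9114 -0.6094]
(np.float64(-0.0013554087936001162), np.float64(0.08313685769404917))
(array([0.0169, 0.0014, 0.0002]), array([-0.0944,  0.0636,  0.108 ]))
t 10.38 tcp [0.5963 0.0505 0.2642] yaw 1.3426817728408786 z [-0.0019 -0.0007 -1.    ] F [-0.57   -0.0403 -1.604 ] w 0.107 q [ 0.1631  0.426  -0.4398  1.855   0.2248  0.9114 -0.6094]
```

View pics/w10.png

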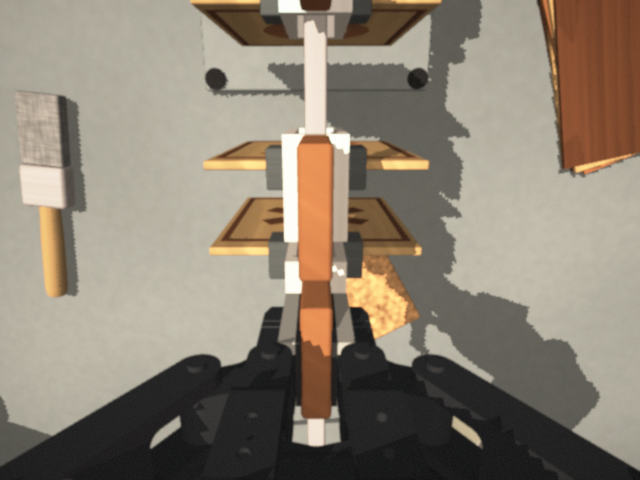

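Well aligned, with the next carrier about 8 mm ahead. I'll slide on gently, watching the force along the rail.

play_rows:
  targets: [0.005, 0, 0, 0, 0, 0, 1, 0.005, 0, 0, 0, 0, 0, 1, 0.005, 0, 0, 0, 0, 0, 1, 0.005, 0, 0, 0, 0, 0, 1, 0.005, 0, 0, 0, 0, 0, 1, 0.005, 0, 0, 0, 0, 0, 1]

```text
time: 11.18
tcp_pos: [0.6032, 0.0764, 0.2641]
tcp_rot: [0.001, 0.784, 0.62, -0.003]
wrist_force: [-1.1, -3.1, 0.3]
grip_width: 0.109
```

```bash
cat >> h.py <<'E'
def chk():
    s=st(); print("rel",rel(s,TL,AL),"F along",np.array(s['wrist_force'][:2])@[np.sin(AL),np.cos(AL)],"lat",np.array(s['wrist_force'][:2])@[np.cos(AL),-np.sin(AL)]); print(tgt(TL,AL,.2,.264,-.0014)); return s
E
python3 -c "
from h import *
chk()"
```

```text
t 11.18 tcp [0.6032 0.0764 0.2641] yaw 1.3379174537683145 z [-0.0036 -0.0063 -1.    ] F [-1.0898 -3.1099  0.2819] w 0.109 q [ 0.115   0.4395 -0.4376  1.8327  0.2341  0.9249 -0.6618]
rel (np.float64(-0.000570481270075492), np.float64(0.10992916040597799)) F along -3.2764864385459633 lat -0.35210750768114596
(array([ 0.0901, -0.0011, -0.0005]), array([-0.1188,  0.3974, -0.1654]))
```

play_rows:
  targets: [0.005, -0.0005, -0.0005, 0, 0.4, 0, 1, 0.005, 0, 0, 0, 0, 0, 1, 0.005, 0, 0, 0, 0, 0, 1, 0.005, 0, 0, 0, 0, 0, 1, 0.005, 0, 0, 0, 0, 0, 1, 0.005, 0, 0, 0, 0, 0, 1]

```text
time: 11.92
tcp_pos: [0.6096, 0.1055, 0.2644]
tcp_rot: [-0.0, 0.785, 0.62, -0.002]
wrist_force: [-1.0, -3.9, 1.6]
grip_width: 0.106
```

```bash
python3 -c "
from h import *
chk(); wshot('w11')"
```

```text
t 11.93 tcp [0.6096 0.1055 0.2644] yaw 1.3369998605583537 z [-0.0037 -0.0027 -1.    ] F [-1.0414 -3.8735  1.5527] w 0.106 q [ 0.0711  0.4536 -0.4402  1.8092  0.2358  0.935  -0.7058]
rel (np.float64(-0.000989242580579242), np.float64(0.13971264419543677)) F along -4.008927844684291 lat -0.13087060366903613
(array([ 0.0603, -0.0006,  0.0002]), array([-0.1722,  0.1968, -0.2178]))
t 11.93 tcp [0.6096 0.1055 0.2644] yaw 1.3369998605583537 z [-0.0037 -0.0027 -1.    ] F [-1.0414 -3.8735  1.5527] w 0.106 q [ 0.0711  0.4536 -0.4402  1.8092  0.2358  0.935  -0.7058]
```

View pics/w11.png

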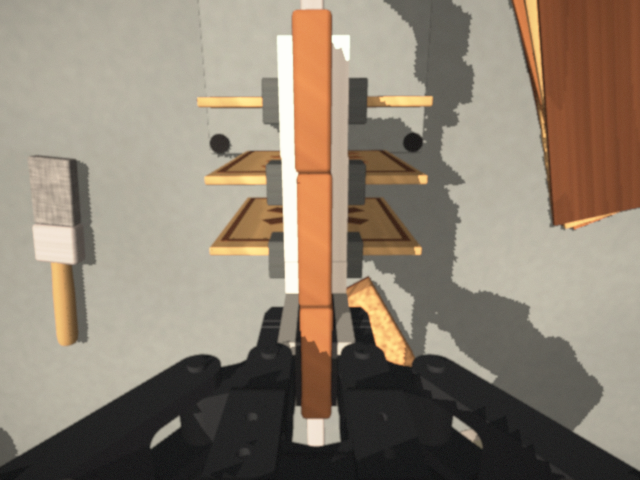

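All three carriers are now closed up; the joints in the wrist view are at v≈173 and v≈305. Next is the remaining distance to the nose, from the fixed cameras.

```bash
python3 -c "
from h import *
a=cams.read_camera('scene'); b=cams.read_camera('side'); cv2.imwrite('pics/scene11.png',a); cv2.imwrite('pics/side11.png',b)
cv2.imwrite('pics/s11.png',cv2.resize(a[140:220,320:480],None,fx=5,fy=5,interpolation=cv2.INTER_CUBIC))
cv2.imwrite('pics/d11.png',cv2.resize(b[200:320,235:355],None,fx=5,fy=5,interpolation=cv2.INTER_CUBIC))"
```

```text
(no output)
```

View pics/s11.png

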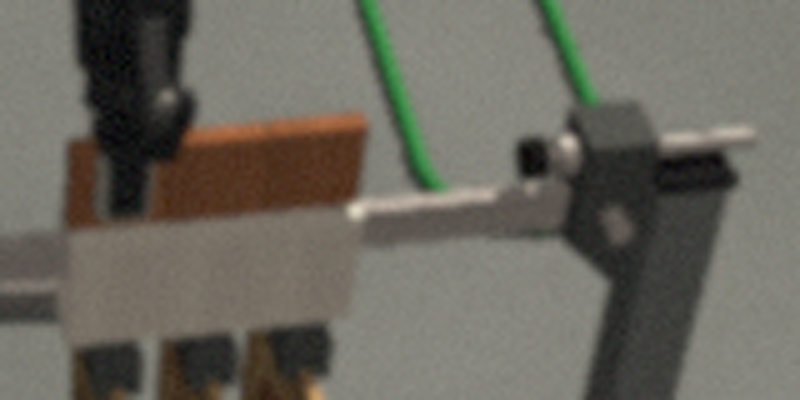

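View pics/d11.png

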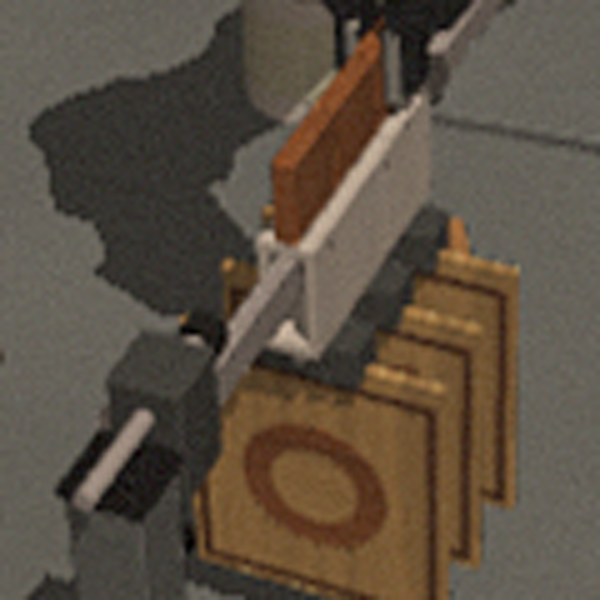

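```bash
python3 - <<'E'
from h import *
Pm=P("scene")
for px in [(320+518/5-.4,140+157/5-.4),(320+362/5-.4,140+168/5-.4)]:
    X=onz(Pm,px,.266); print(X,rel({'tcp_pos':X},TL,AL))
E
```

```text
[0.6436 0.2699 0.266 ] (np.float64(-0.005382014649804165), np.float64(0.30762230891152054))
[0.6264 0.2076 0.266 ] (np.float64(-0.007880079041707528), np.float64(0.243046169256991))
```

The gap to the nose is about 63 mm. I'll slide 45 mm, then feel for it with small steps.

play_rows:
  targets: [0.005, -0.0003, 0, 0, 0, 0, 1, 0.005, 0, 0, 0, 0, 0, 1, 0.005, 0, 0, 0, 0, 0, 1, 0.005, 0, 0, 0, 0, 0, 1, 0.005, 0, 0, 0, 0, 0, 1]

```text
time: 12.7
tcp_pos: [0.6154, 0.1296, 0.2644]
tcp_rot: [0.0, 0.785, 0.619, -0.003]
wrist_force: [-2.2, -3.9, 1.5]
grip_width: 0.108
```

```bash
python3 -c "
from h import *
chk()"
```

```text
t 12.7 tcp [0.6154 0.1296 0.2644] yaw 1.3355693408024192 z [-0.004  -0.0041 -1.    ] F [-2.226  -3.9365  1.5002] w 0.108 q [ 0.0315  0.4674 -0.4396  1.786   0.2416  0.9465 -0.7454]
rel (np.float64(-0.0008391045734002569), np.float64(0.16453367782412823)) F along -4.340272934777446 lat -1.2699722960234079
(array([ 0.0355, -0.0007,  0.0002]), array([-0.1687,  0.2817, -0.2999]))
```

play_rows:
  targets: [0.005, -0.0006, 0, 0, 0.2, -0.3, 1, 0.005, 0, 0, 0, 0, 0, 1, 0.005, 0, 0, 0, 0, 0, 1, 0.004, 0, 0, 0, 0, 0, 1]

```text
time: 13.2
tcp_pos: [0.6194, 0.1497, 0.2643]
tcp_rot: [-0.001, 0.783, 0.622, -0.001]
wrist_force: [-0.5, -4.8, 1.9]
grip_width: 0.11
```

```bash
python3 -c "
from h import *
chk()"
```

```text
t 13.2 tcp [0.6194 0.1497 0.2643] yaw 1.3414967697720293 z [-0.0032 -0.0007 -1.    ] F [-0.4502 -4.8164  1.9321] w 0.11 q [ 0.0038  0.4785 -0.4428  1.7682  0.2437  0.9527 -0.7676]
rel (np.float64(-0.0014933128466816069), np.float64(0.1849863768131836)) F along -4.792193462524543 lat 0.6596913908856922
(array([0.015 , 0.0001, 0.0003]), array([-0.172 ,  0.0791,  0.04  ]))
```

play_rows:
  targets: [0.002, 0, 0, 0, 0, 0, 1, 0.002, 0, 0, 0, 0, 0, 1, 0.002, 0, 0, 0, 0, 0, 1]

```text
time: 13.58
tcp_pos: [0.6208, 0.1557, 0.2643]
tcp_rot: [-0.001, 0.783, 0.622, -0.002]
wrist_force: [-2.1, -3.8, 2.1]
grip_width: 0.109
```

```bash
python3 -c "
from h import *
chk()
a=cams.read_camera('scene'); cv2.imwrite('pics/s12.png',cv2.resize(a[140:220,320:480],None,fx=5,fy=5,interpolation=cv2.INTER_CUBIC)); chk()"
```

```text
t 13.57 tcp [0.6208 0.1557 0.2643] yaw 1.3414405202540793 z [-0.0037 -0.0012 -1.    ] F [-2.1283 -3.7537  2.1358] w 0.109 q [-0.006   0.4823 -0.4424  1.7616  0.2451  0.9563 -0.7767]
rel (np.float64(-0.0015621119849049312), np.float64(0.19118540996334407)) F along -4.140033981047629 lat -1.2164976822755866
(array([0.0088, 0.0002, 0.0003]), array([-0.1876,  0.117 ,  0.0367]))
t 13.62 tcp [0.6208 0.1563 0.2644] yaw 1.3418573827387517 z [-0.0033 -0.0006 -1.    ] F [-1.5638 -3.5415  0.0993] w 0.105 q [-0.0063  0.4824 -0.4428  1.7615  0.2449  0.9558 -0.7768]
rel (np.float64(-0.0016119786895880043), np.float64(0.19174522300512833)) F along -3.8047397324704613 lat -0.7152314144140299
(array([0.0083, 0.0002, 0.0004]), array([-0.1779,  0.0746,  0.0607]))
```

View pics/s12.png

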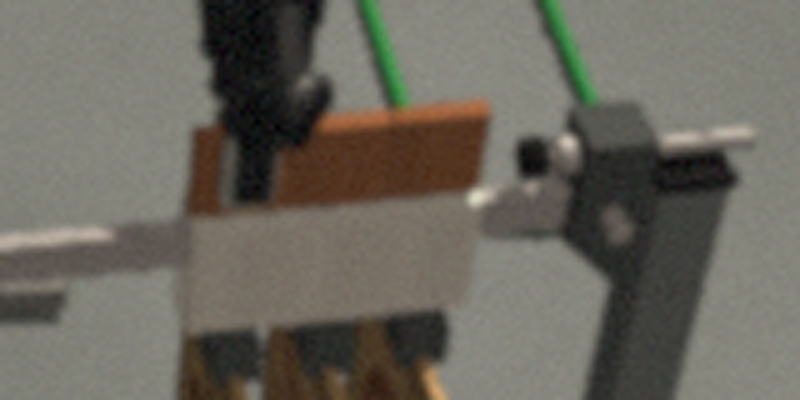

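About 13 mm remain in the picture. Two-millimetre steps to about 0.198, then single millimetres.

play_rows:
  targets: [0.002, 0, 0, 0, 0, 0, 1, 0.002, 0, 0, 0, 0, 0, 1, 0.002, 0, 0, 0, 0, 0, 1]

```text
time: 14.0
tcp_pos: [0.6221, 0.1615, 0.2643]
tcp_rot: [-0.001, 0.784, 0.621, -0.002]
wrist_force: [-0.2, -4.8, 1.9]
grip_width: 0.11
```

play_rows:
  targets: [0.001, 0, 0, 0, 0, 0, 1]

```text
time: 14.12
tcp_pos: [0.6223, 0.1626, 0.2643]
tcp_rot: [-0.001, 0.783, 0.621, -0.002]
wrist_force: [-0.7, -4.8, 1.4]
grip_width: 0.109
```

play_rows:
  targets: [0.001, 0, 0, 0, 0, 0, 1]

```text
time: 14.25
tcp_pos: [0.6226, 0.1635, 0.2643]
tcp_rot: [-0.001, 0.784, 0.621, -0.002]
wrist_force: [-1.2, -5.2, 1.8]
grip_width: 0.109
```

```bash
python3 -c "
from h import *
chk()"
```

```text
t 14.25 tcp [0.6226 0.1635 0.2643] yaw 1.3409381556014615 z [-0.004  -0.0017 -1.    ] F [-1.1711 -5.2091  1.7794] w 0.109 q [-0.0185  0.4874 -0.442   1.753   0.2468  0.9609 -0.7886]
rel (np.float64(-0.0015964221967256947), np.float64(0.1991826947426489)) F along -5.338894795973911 lat 0.04733444773950831
(array([0.0008, 0.0002, 0.0003]), array([-0.2031,  0.1499,  0.0079]))
```

play_rows:
  targets: [0.001, 0, 0, 0, 0, 0, 1]

```text
time: 14.38
tcp_pos: [0.6228, 0.1644, 0.2643]
tcp_rot: [-0.001, 0.784, 0.621, -0.002]
wrist_force: [-0.8, -5.4, 1.4]
grip_width: 0.111
```

play_rows:
  targets: [0.001, 0, 0, 0, 0, 0, 1]

```text
time: 14.5
tcp_pos: [0.623, 0.1653, 0.2643]
tcp_rot: [-0.001, 0.784, 0.621, -0.002]
wrist_force: [-1.3, -5.0, 0.7]
grip_width: 0.105
```

play_rows:
  targets: [0.001, 0, 0, 0, 0, 0, 1]

```text
time: 14.62
tcp_pos: [0.6232, 0.1663, 0.2643]
tcp_rot: [-0.001, 0.784, 0.621, -0.002]
wrist_force: [-0.9, -4.7, 1.6]
grip_width: 0.103
```

play_rows:
  targets: [0.001, 0, 0, 0, 0, 0, 1]

```text
time: 14.75
tcp_pos: [0.6235, 0.1673, 0.2643]
tcp_rot: [-0.0, 0.784, 0.621, -0.002]
wrist_force: [-1.0, -5.1, 1.4]
grip_width: 0.108
```

play_rows:
  targets: [0.001, 0, 0, 0, 0, 0, 1]

```text
time: 14.88
tcp_pos: [0.6238, 0.1684, 0.2644]
tcp_rot: [-0.0, 0.784, 0.621, -0.002]
wrist_force: [-1.3, -4.8, 1.5]
grip_width: 0.104
```

play_rows:
  targets: [0.001, 0, 0, 0, 0, 0, 1]

```text
time: 15.0
tcp_pos: [0.624, 0.1694, 0.2644]
tcp_rot: [-0.0, 0.784, 0.621, -0.002]
wrist_force: [-1.1, -4.7, 1.5]
grip_width: 0.105
```

play_rows:
  targets: [0.001, 0, 0, 0, 0, 0, 1]

```text
time: 15.12
tcp_pos: [0.6242, 0.1704, 0.2643]
tcp_rot: [-0.0, 0.784, 0.621, -0.002]
wrist_force: [-1.4, -5.0, 1.4]
grip_width: 0.108
```

play_rows:
  targets: [0.001, 0, 0, 0, 0, 0, 1]

```text
time: 15.25
tcp_pos: [0.6245, 0.1715, 0.2643]
tcp_rot: [-0.0, 0.784, 0.621, -0.002]
wrist_force: [-1.5, -4.2, 0.7]
grip_width: 0.107
```

```bash
python3 -c "
from h import *
chk()
a=cams.read_camera('scene'); cv2.imwrite('pics/s13.png',cv2.resize(a[140:220,320:480],None,fx=5,fy=5,interpolation=cv2.INTER_CUBIC))"
```

```text
t 15.25 tcp [0.6245 0.1715 0.2643] yaw 1.340645184040042 z [-0.0042 -0.0021 -1.    ] F [-1.5416 -4.1645  0.7408] w 0.107 q [-0.0311  0.4926 -0.4415  1.7439  0.2486  0.9654 -0.8003]
rel (np.float64(-0.0015470681414541418), np.float64(0.20739894825909677)) F along -4.406246882353076 lat -0.5516297736378137
(array([-0.0074,  0.0001,  0.0004]), array([-0.2085,  0.1747, -0.009 ]))
```

View pics/s13.png

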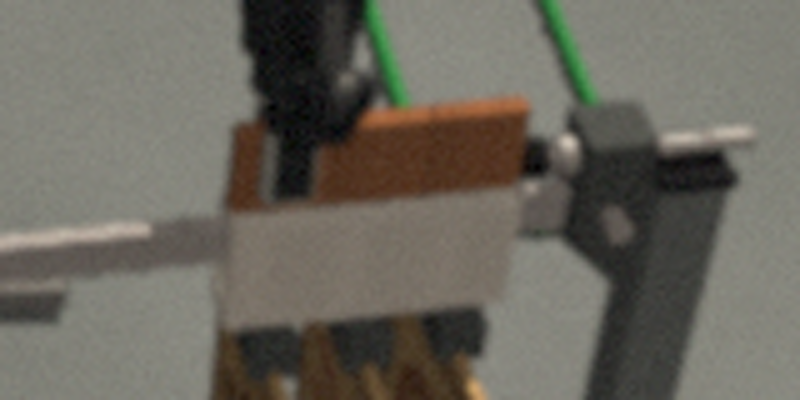

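The far grip (u≈525) is right at the nose (u≈527). Half-millimetre steps from here.

play_rows:
  targets: [0.0006, 0, 0, 0, 0, 0, 1]

```text
time: 15.42
tcp_pos: [0.6247, 0.1723, 0.2643]
tcp_rot: [-0.001, 0.784, 0.621, -0.002]
wrist_force: [-1.3, -5.8, 1.2]
grip_width: 0.105
```

play_rows:
  targets: [0.0006, 0, 0, 0, 0, 0, 1]

```text
time: 15.55
tcp_pos: [0.6247, 0.1726, 0.2643]
tcp_rot: [-0.0, 0.784, 0.621, -0.003]
wrist_force: [-1.2, -5.5, 3.1]
grip_width: 0.105
```

play_rows:
  targets: [0.0006, 0, 0, 0, 0, 0, 1]

```text
time: 15.68
tcp_pos: [0.6247, 0.1726, 0.2644]
tcp_rot: [-0.0, 0.784, 0.621, -0.003]
wrist_force: [-2.1, -6.2, 2.0]
grip_width: 0.109
```

play_rows:
  targets: [0.001, 0, 0, 0, 0, 0, 1]

```text
time: 15.8
tcp_pos: [0.6247, 0.1726, 0.2644]
tcp_rot: [0.0, 0.784, 0.621, -0.004]
wrist_force: [-3.4, -6.6, 2.8]
grip_width: 0.106
```

```bash
python3 -c "
from h import *
chk()"
```

```text
t 15.8 tcp [0.6247 0.1726 0.2644] yaw 1.3399359419252375 z [-0.0058 -0.0052 -1.    ] F [-3.4123 -6.5572  2.8456] w 0.106 q [-0.0351  0.4941 -0.4401  1.741   0.2504  0.9696 -0.8042]
rel (np.float64(-0.0015505619966999745), np.float64(0.20853889662739167)) F along -7.162486520272082 lat -1.827492152395174
(array([-0.0085,  0.0002,  0.0004]), array([-0.2549,  0.3677, -0.0501]))
```

play_rows:
  targets: [0.0015, 0, 0, 0, 0, 0, 1]

```text
time: 15.92
tcp_pos: [0.6248, 0.1726, 0.2644]
tcp_rot: [0.001, 0.784, 0.621, -0.005]
wrist_force: [-2.6, -7.4, 3.6]
grip_width: 0.111
```

```bash
python3 -c "
from h import *
chk()"
```

```text
t 15.93 tcp [0.6248 0.1726 0.2644] yaw 1.3391036495750466 z [-0.0069 -0.0077 -0.9999] F [-2.5682 -7.3507  3.6046] w 0.111 q [-0.037   0.4947 -0.439   1.7396  0.2517  0.9724 -0.8063]
rel (np.float64(-0.0014512787239922198), np.float64(0.2085416295830678)) F along -7.74261714806898 lat -0.824817103267736
(array([-0.0085,  0.0001,  0.0005]), array([-0.284 ,  0.5178, -0.0983]))
```

Contact: the tip has stopped and the force is climbing, while the tool tilts slightly. I'll correct the tilt and press a little more.

play_rows:
  targets: [0.002, 0, 0, -0.2, 0.4, 0, 1]

```text
time: 16.05
tcp_pos: [0.6249, 0.1728, 0.2643]
tcp_rot: [0.001, 0.784, 0.62, -0.003]
wrist_force: [-2.5, -8.6, 2.7]
grip_width: 0.106
```

```bash
python3 -c "
from h import *
chk()"
```

```text
t 16.05 tcp [0.6249 0.1728 0.2643] yaw 1.3382825874825552 z [-0.0033 -0.0046 -1.    ] F [-2.4724 -8.5557  2.7107] w 0.106 q [-0.0355  0.4933 -0.4396  1.7424  0.2508  0.9664 -0.8063]
rel (np.float64(-0.0013921691512046024), np.float64(0.20873918195946714)) F along -8.894054646710906 lat -0.4567330500874963
(array([-0.0087,  0.    ,  0.0004]), array([-0.1242,  0.2976, -0.1443]))
```

play_rows:
  targets: [0.002, 0, 0, -0.1, 0.2, 0, 1]

```text
time: 16.18
tcp_pos: [0.625, 0.1728, 0.2642]
tcp_rot: [0.001, 0.785, 0.62, -0.002]
wrist_force: [-2.2, -7.9, 2.9]
grip_width: 0.105
```

```bash
python3 -c "
from h import *
chk()"
```

```text
t 16.18 tcp [0.625  0.1728 0.2642] yaw 1.3371901160086463 z [-0.0023 -0.0046 -1.    ] F [-2.1783 -7.9225  2.9348] w 0.105 q [-0.0359  0.493  -0.4391  1.743   0.2512  0.9651 -0.8077]
rel (np.float64(-0.001364672526483052), np.float64(0.20873877237707394)) F along -8.210513746876956 lat -0.3147554652064167
(array([-0.0087, -0.    ,  0.0003]), array([-0.0702,  0.2866, -0.2068]))
```

play_rows:
  targets: [0.003, 0, 0, 0, 0.3, -0.2, 1]

```text
time: 16.3
tcp_pos: [0.625, 0.1728, 0.2642]
tcp_rot: [0.001, 0.784, 0.621, -0.003]
wrist_force: [-3.2, -9.5, 5.0]
grip_width: 0.108
```

```bash
python3 -c "
from h import *
chk()"
```

```text
t 16.3 tcp [0.625  0.1728 0.2642] yaw 1.3395457149224346 z [-0.0034 -0.0042 -1.    ] F [-3.2397 -9.4563  4.963 ] w 0.108 q [-0.0351  0.4936 -0.44    1.7422  0.2508  0.9663 -0.805 ]
rel (np.float64(-0.0013132623255283288), np.float64(0.2088307637687871)) F along -9.945876962548915 lat -0.9985228640097052
(array([-0.0088, -0.0001,  0.0003]), array([-0.1337,  0.279 , -0.072 ]))
```

```bash
python3 -c "
from h import *
a=cams.read_camera('scene'); b=cams.read_camera('side'); chk()
x=cv2.resize(a[140:220,350:460],None,fx=5,fy=5,interpolation=cv2.INTER_CUBIC); cv2.imwrite('pics/s14.png',x)
cv2.imwrite('pics/d14.png',cv2.resize(b[200:300,235:335],None,fx=6,fy=6,interpolation=cv2.INTER_CUBIC))"
```

```text
t 16.4 tcp [0.625  0.1728 0.2642] yaw 1.3392100282366033 z [-0.0034 -0.004  -1.    ] F [-2.4927 -8.778   4.3138] w 0.107 q [-0.035   0.4936 -0.44    1.7422  0.2505  0.9662 -0.8051]
rel (np.float64(-0.00129848171547075), np.float64(0.20879705173846935)) F along -9.115115265882231 lat -0.4258507154166433
(array([-0.0088, -0.0001,  0.0003]), array([-0.1395,  0.2686, -0.0912]))
```

View pics/s14.png

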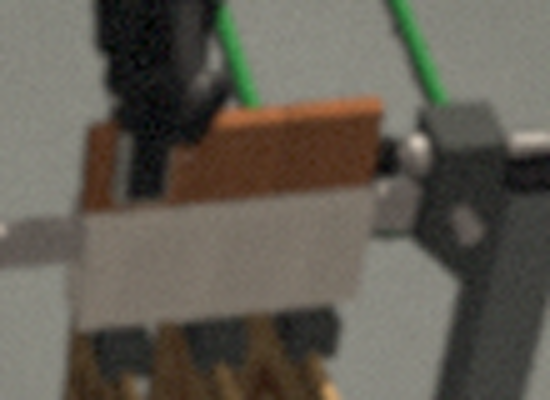

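View pics/d14.png

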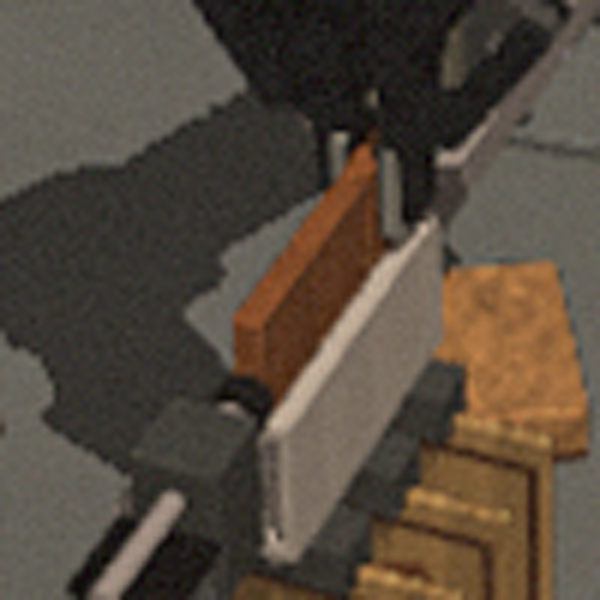

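Contact is confirmed: the nose shows its full length of about 9 mm right up to the grip end, and the force holds at 9 N against a 4–5 N sliding drag. One slightly firmer press with less downward load, then I'll open while still leaning on it.

play_rows:
  targets: [0.004, 0, -0.0004, 0, 0.2, 0, 1, 0.004, 0, -0.0002, 0, 0.2, 0, 1]

```text
time: 16.65
tcp_pos: [0.6252, 0.1729, 0.2643]
tcp_rot: [0.001, 0.785, 0.619, -0.006]
wrist_force: [-4.2, -10.0, 5.5]
grip_width: 0.11
```

```bash
python3 -c "
from h import *
chk()"
```

```text
t 16.65 tcp [0.6252 0.1729 0.2643] yaw 1.3353263945738356 z [-0.0081 -0.0094 -0.9999] F [-4.1753 -9.9794  5.4811] w 0.11 q [-0.0394  0.4959 -0.4371  1.7375  0.2521  0.9749 -0.8108]
rel (np.float64(-0.001157053617438877), np.float64(0.20898170901613256)) F along -10.668447014111726 lat -1.7903230361845284
(array([-0.009 , -0.0002,  0.0004]), array([-0.3288,  0.6316, -0.3152]))
```

play_rows:
  targets: [0.003, 0, 0, 0, 0.3, 0, 0.5, 0.001, 0, 0, 0, 0, 0, -1, 0, 0, 0, 0, 0, 0, -1, 0, 0, 0, 0, 0, 0, -1, 0, 0, 0, 0, 0, 0, -1, 0, 0, 0, 0, 0, 0, -1]

```text
time: 17.4
tcp_pos: [0.6268, 0.1857, 0.2652]
tcp_rot: [-0.004, 0.784, 0.621, 0.002]
wrist_force: [-1.0, 0.3, 0.2]
grip_width: 0.998
```

```bash
python3 -c "
from h import *
chk(); wshot('w15')
a=cams.read_camera('scene'); cv2.imwrite('pics/s15.png',cv2.resize(a[140:220,350:460],None,fx=5,fy=5,interpolation=cv2.INTER_CUBIC))"
```

```text
t 17.4 tcp [0.6268 0.1857 0.2652] yaw 1.340731351802208 z [-0.0024  0.008  -1.    ] F [-1.0197  0.2582  0.2223] w 0.998 q [-0.0449  0.4987 -0.446   1.7323  0.2434  0.9654 -0.8125]
rel (np.float64(-0.002564660033322375), np.float64(0.2217322401646664)) F along 0.01898162529305811 lat -1.0516983624285643
(array([-0.0217,  0.0012,  0.001 ]), array([-0.2401, -0.4167, -0.0028]))
t 17.4 tcp [0.6268 0.1857 0.2652] yaw 1.340731351802208 z [-0.0024  0.008  -1.    ] F [-1.0197  0.2582  0.2223] w 0.998 q [-0.0449  0.4987 -0.446   1.7323  0.2434  0.9654 -0.8125]
```

View pics/w15.png

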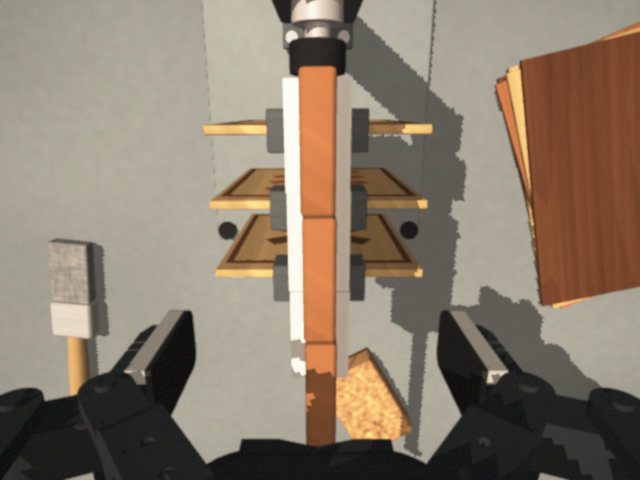

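View pics/s15.png

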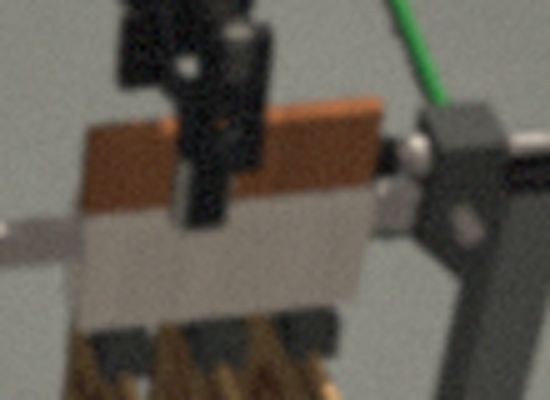

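Released. On opening, the arm sprang about 13 mm forward, straddling the grips and touching nothing. The row hasn't moved, and the far grip still meets the black nose at (317,68). Retreating straight up.

play_rows:
  targets: [0, 0, -0.01, 0, 0, 0, -1, 0, 0, -0.015, 0, 0, 0, -1, 0, 0, -0.02, 0, 0, 0, -1, 0, 0, -0.03, 0, 0, 0, -1, 0, 0, -0.03, 0, 0, 0, -1, 0, 0, -0.03, 0, 0, 0, -1, 0, 0, 0, 0, 0, 0, -1]

```text
time: 18.38
tcp_pos: [0.628, 0.1848, 0.4118]
tcp_rot: [-0.003, 0.784, 0.621, 0.005]
wrist_force: [-0.8, -0.2, 0.1]
grip_width: 1.002
```

```bash
python3 -c "
from h import *
chk(); wshot('w16')
a=cams.read_camera('scene'); cv2.imwrite('pics/scene16.png',a); cv2.imwrite('pics/s16.png',cv2.resize(a[140:220,350:460],None,fx=5,fy=5,interpolation=cv2.INTER_CUBIC))"
```

```text
t 18.38 tcp [0.628  0.1848 0.4118] yaw 1.340169681751491 z [ 0.0042  0.0102 -0.9999] F [-0.7962 -0.1734  0.063 ] w 1.002 q [-0.0195  0.3845 -0.4739  1.5547  0.1744  1.2376 -0.7501]
rel (np.float64(-0.0011639728445569978), np.float64(0.2211512746572328)) F along -0.35031438056404113 lat -0.7357178840781224
(array([-0.0228, -0.0005,  0.1475]), array([ 0.0979, -0.6259, -0.0364]))
t 18.38 tcp [0.628  0.1848 0.4118] yaw 1.340169681751491 z [ 0.0042  0.0102 -0.9999] F [-0.7962 -0.1734  0.063 ] w 1.002 q [-0.0195  0.3845 -0.4739  1.5547  0.1744  1.2376 -0.7501]
```

View pics/w16.png

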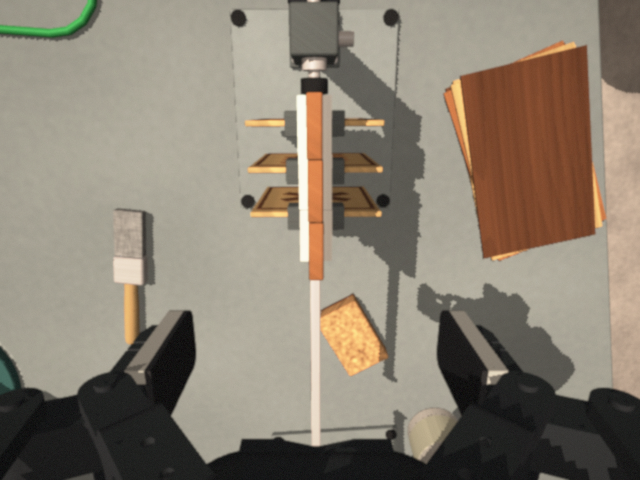

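View pics/s16.png

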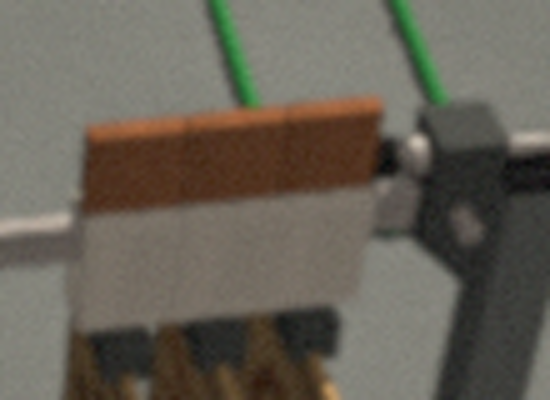

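View pics/scene16.png

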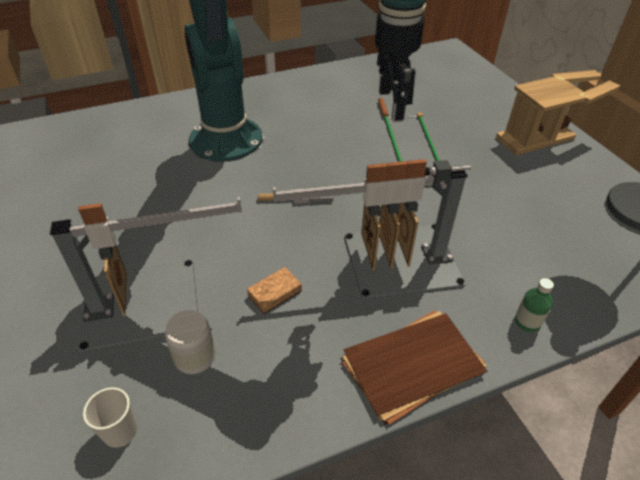

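The row is closed with no visible gaps and its end is on the nose (u≈382, unchanged since before release). The waiting carrier (93,215), the tin (190,340) and the sanding block (274,289) are where they started. Handing in.

```bash
python3 -c "
from bench import r
print(r.finish_job())"
```

```text
the job is handed in; nothing more can be done
None
```

The carrier is on the left-hand rail, closed up with the other two against the rubber nose, and released. I handed the job in at about 18.5 s; no verdict is reported.

**What I did**
- I took the carrier by its wooden grip and lifted it about 17 mm. In the gap I moved it roughly 19 mm sideways and turned it about 4° to line up with the left rail.
- I threaded it over the upturned end and lowered it to the rail, then pushed the row along in small steps until the force climbed.
- The push along the rail peaked at about 10.7 N when read. Sliding drag was 4–5 N, so the press on the nose was roughly 5 N. I opened the jaws while still leaning on the row.

**Last checks**
- **Row:** the pictures show no visible gaps between the three carriers, and the far one sits against the nose. Its end is in the same place (within about a pixel) as before release.
- **Carrier:** in the scene picture it hangs level with the other two.
- **Left alone:** the waiting carrier, tin and sanding block look unmoved.

**Not confirmed or off**
- **Nose force:** it is inferred from wrist force minus drag. The force left after release can't be measured.
- **Jump on release:** when the jaws opened, the arm sprang about 13 mm forward along the row. The jaws were straddling the grips and nothing was seen to move.
- **Wrist camera:** its calibration shifted by about 1 mm between readings, so I aligned to the rail from relative positions within single pictures.

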